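Set up the bottle rinser's air manifold

ROBOT

A 7-joint arm with a two-finger parallel gripper is mounted at the origin on the work surface. World frame = base frame: x ahead of the robot, y to its left, z up, the work surface at z = 0. Lengths are in m, angles in rad, forces in N, time in s.
With the tool pointing down it reaches from about 0.425 to 1.025 m from the base axis. Payload 9.4 kg.
Tool frame: the origin (TCP) lies at the very end of the fingers, on their centre line; the grasp point (between the pads) lies 19 mm behind it (arm.hold_point_z is the y of the grasp point in the tool frame, in m); y points along the fingers, x is the direction in which the jaws open and shut, and the axes are right-handed (so a half turn about y gives the same grasp; the last joint's range is limited). The gripper opens to 85 mm and grips with 20 to 120 N. Pads are 22 mm wide; open, the fingers measure 114 mm over their backs; the gripper's body (76 mm by 85 mm) begins 54 mm behind the grasp point. The pads swing forward as they close: fully open they stand 13 mm farther back than shut.
Start: joints at [-1.291, 0.599, -0.003, 1.599, 0.002, 0.943, -0.08], TCP at [0.253, 0.679, 0.231] pointing down, gripper open.
Joint ranges: [-2.57, 2.57], [-0.35, 1.97], [-1.29, 1.29], [0.11, 2.56], [-1.05, 4.19], [0.11, 1.86], [-2.63, 2.63]. Speed limits (rad/s): [2.22, 2.22, 3.01, 3.01, 3.14, 3.14, 3.14].

INTERFACE

Orientations are given as a unit quaternion [x, y, z, w].
In Python, from station import arm gives the robot as it stands.
- The arm moves only by the tool play_rows, never from a script. Its argument "series" is a list of rows, each an object with "delta_pos": the shift along the tool's x, y, z in cm, a list of three; "angular": the turn, a rotation vector about the tool's x, y, z in units of 6 degrees (1.0 is 6 degrees), a list of three; "hand": the gripper's target within -1 to 1 (fully open at 1, half-way at 0, shut at -1). A call has 1 to 10 rows; each row is the pose to reach, as a shift and turn from the pose commanded when the call began, along the tool's axes at that moment; what a row does not reach only later rows make up. A row lasts 1/10 s, in which the tool goes at most 50 mm and 8.59 degrees, less where a joint would pass 70% of its speed; a pose out of reach is approached as far as the arm can. A call with a gripper value outside its range is refused whole. The fingers move at their own pace and stop on an object; "squeeze" is the grip in N (left out, the last holds). Time passes only in rows, so rows that repeat a pose let the fingers close. It gives the time, the measured TCP pose, the force and the opening at its end, in the units of the state.
- arm.get_state(): the state, without advancing time (a new reading comes with each control period).
- arm.read_camera(name): name is "scene" or "top" or "wrist"; returns a dict with "color" (384x512x3 uint8, red, green, blue), "range_z" (384x512 float32, m along the optical axis (not along the pixel's ray), 0 where there is no reading), "intrinsics" (3x3 intrinsics, pixels), "cam_to_world" (4x4, takes a point from camera to world coordinates); the wrist camera has in their place "mount" (4x4, takes a point from camera to tool coordinates, whose origin is the TCP and whose axes are the tool frame's). Camera axes: x right, y down, z forward; pixel columns grow to the right and rows downward; lengths in m; the calibration is good to about 2 mm. The wrist camera is an equidistant fisheye: a pixel r from the principal point sees the ray r / f radians off the axis. A picture is of the moment at which its call begins: read the wrist's pose just before it.
- arm.sign_off(): hands the job in, once; it reports no verdict.
The state is a dict: "t": time; "qpos": joint angles; "joint_velocities": joint speeds; "joint_efforts": joint torques, N m; "eef_pos": TCP position; "ee_rot": TCP orientation; "ft_force": force on the tool from outside, world axes, zero at the start; "wrist_torque": the same for the moment, N m; "width": finger opening in m.
Only numpy, scipy, OpenCV 4.12 (cv2) and the standard library are available. Lean on these libraries where they do the work, as an engineer would, in place of code of your own. Each camera call takes 0.05 s, during which the arm holds its last target. There are 200 camera calls.

TASK

Set up the bottle rinser's air manifold: push every air lance lying on the bench, plug end first, fully home into a port of its own so that it locks (any port will do). Then slide the keeper bar across to its stop so that its lug stands in the fork, push the headed pin through fork and lug until its head is against the fork, and last throw the valve lever right over to open the air. Leave the green bottles standing where they are.

Things in the scene. Friction and masses are not known exactly. Their poses are not given: they have to be found in the camera images.
- manifold: fixed air manifold: aluminium block 50 mm deep (x), 285 mm wide (y), 72 mm high, five black push-fit ports 55 mm apart in a row on its -x side, fork beyond its +y end. Origin on the bench, 35 mm behind the plane of the port mouths; x is the direction in which lances and pin are pushed, y along the row, z up.
- lance1: air lance, 3 to 5 alike present (absent: None). Steel tube 113 mm long lying flat; grip block 30 x 22 x 18 mm (x, y, z). Origin: block centre, on the tube axis, 9 mm above the bench. +x: 18 mm plug end, dark 10 mm groove 51-65 mm ahead, bead, tapered nose 6 mm wide at the tip, 80 mm ahead. -x: 10 mm nozzle tube, brass tip 33 mm behind. About 95-160 g. +x starts within 0.3 rad of world +x.
- lance2: air lance, 3 to 5 alike present (absent: None). Steel tube 113 mm long lying flat; grip block 30 x 22 x 18 mm (x, y, z). Origin: block centre, on the tube axis, 9 mm above the bench. +x: 18 mm plug end, dark 10 mm groove 51-65 mm ahead, bead, tapered nose 6 mm wide at the tip, 80 mm ahead. -x: 10 mm nozzle tube, brass tip 33 mm behind. About 95-160 g. +x starts within 0.3 rad of world +x.
- lance3: air lance, 3 to 5 alike present (absent: None). Steel tube 113 mm long lying flat; grip block 30 x 22 x 18 mm (x, y, z). Origin: block centre, on the tube axis, 9 mm above the bench. +x: 18 mm plug end, dark 10 mm groove 51-65 mm ahead, bead, tapered nose 6 mm wide at the tip, 80 mm ahead. -x: 10 mm nozzle tube, brass tip 33 mm behind. About 95-160 g. +x starts within 0.3 rad of world +x.
- lance4: air lance, 3 to 5 alike present (absent: None). Steel tube 113 mm long lying flat; grip block 30 x 22 x 18 mm (x, y, z). Origin: block centre, on the tube axis, 9 mm above the bench. +x: 18 mm plug end, dark 10 mm groove 51-65 mm ahead, bead, tapered nose 6 mm wide at the tip, 80 mm ahead. -x: 10 mm nozzle tube, brass tip 33 mm behind. About 95-160 g. +x starts within 0.3 rad of world +x.
- lance5: air lance, 3 to 5 alike present (absent: None). Steel tube 113 mm long lying flat; grip block 30 x 22 x 18 mm (x, y, z). Origin: block centre, on the tube axis, 9 mm above the bench. +x: 18 mm plug end, dark 10 mm groove 51-65 mm ahead, bead, tapered nose 6 mm wide at the tip, 80 mm ahead. -x: 10 mm nozzle tube, brass tip 33 mm behind. About 95-160 g. +x starts within 0.3 rad of world +x.
- port1 (a point): mouth centre of push-fit port 1, -110 mm along manifold y, 45 mm above the bench; faces -x, axes as manifold. Bore 21 mm wide, 40 mm deep to its floor. With 13 mm to go the nose meets sprung jaws: some 5-15 N along +x pushes past them, then they snap into the groove and hold the lance. Fully home (tip on the floor) the lance's origin is 40 mm in front (x = -0.040 here). All ports alike.
- port2 (a point): mouth centre of push-fit port 2, -55 mm along manifold y, 45 mm above the bench; faces -x, axes as manifold. Bore 21 mm wide, 40 mm deep to its floor. With 13 mm to go the nose meets sprung jaws: some 5-15 N along +x pushes past them, then they snap into the groove and hold the lance. Fully home (tip on the floor) the lance's origin is 40 mm in front (x = -0.040 here). All ports alike.
- port3 (a point): mouth centre of push-fit port 3, 0 mm along manifold y, 45 mm above the bench; faces -x, axes as manifold. Bore 21 mm wide, 40 mm deep to its floor. With 13 mm to go the nose meets sprung jaws: some 5-15 N along +x pushes past them, then they snap into the groove and hold the lance. Fully home (tip on the floor) the lance's origin is 40 mm in front (x = -0.040 here). All ports alike.
- port4 (a point): mouth centre of push-fit port 4, 55 mm along manifold y, 45 mm above the bench; faces -x, axes as manifold. Bore 21 mm wide, 40 mm deep to its floor. With 13 mm to go the nose meets sprung jaws: some 5-15 N along +x pushes past them, then they snap into the groove and hold the lance. Fully home (tip on the floor) the lance's origin is 40 mm in front (x = -0.040 here). All ports alike.
- port5 (a point): mouth centre of push-fit port 5, 110 mm along manifold y, 45 mm above the bench; faces -x, axes as manifold. Bore 21 mm wide, 40 mm deep to its floor. With 13 mm to go the nose meets sprung jaws: some 5-15 N along +x pushes past them, then they snap into the groove and hold the lance. Fully home (tip on the floor) the lance's origin is 40 mm in front (x = -0.040 here). All ports alike.
- keeper (a joint): travel of the steel keeper bar that slides along the top of the manifold towards its +y end: 0 fully back, 0.060 m at its end stop, where the hole in its lug lines up with the fork's holes. About 3 N of friction; stays where it is left. Starts between 0 and 0.02.
- keeper_tab (a point): centre of the black upright tab on the keeper bar, 16 mm wide along the slide (manifold y), 20 mm in x, 28 mm tall, from 86 to 114 mm above the bench (this point is at 100 mm); push it or pinch it from above. Free all round above the bar.
- pin: headed steel pin lying flat: head 26 mm long (x), 30 mm wide (y), 12 mm high (z); 12 mm shank from its front face, 47 mm long with the 9 mm tapered nose. Origin: head centre, on the pin's axis, 6 mm above the bench; +x to the nose, whose tip is 60 mm ahead; head's front shoulder 13 mm ahead. 55-115 g. +x starts within 0.3 rad of world +x.
- fork (a point): hole centre on the outer (-x) face of the fork's front cheek, 85 mm above the bench, at manifold x = -2, y = 192.5 mm; axes as manifold. Two 8 mm cheeks, 36 mm wide, top 106 mm above the bench, 12 mm gap for the keeper's 8 mm lug; holes 15 mm. The pin goes in along +x; seated, its shoulder is on this face and its origin 13 mm in front (x = -0.013 here).
- valve_base: grey base block of the air valve, fixed, 70 x 50 x 25 mm. Origin under its middle on the bench; the lever swings in its x-z plane.
- valve (a joint): angle of the valve's lever: 0 leaning to the base's -x (shut), 1.0 rad leaning to +x at its stop (open). Moves with a light push of 1 to 2 N at the tip and stays where it is left. Starts between 0 and 0.15.
- valve_tip (a point): centre of the black 26 mm ball at the end of the valve lever, 80 mm from the hinge axis, which lies along the base's y 22 mm above the bench.
- marker: bystander: grey marker with a black cap lying on the bench among the lances, 128 mm long (x), 16 mm wide, 14 mm high; origin 50 mm from its plain end, on the bench.
- bottle1: bystander: upright green glass bottle, 60 mm in diameter, 150 mm tall; origin under its middle. Leave it standing where it is.
- bottle2: bystander: upright green glass bottle, 60 mm in diameter, 150 mm tall; origin under its middle. Leave it standing where it is.
- bottle3: bystander: upright green glass bottle, 60 mm in diameter, 150 mm tall; origin under its middle. Leave it standing where it is.
Things that resemble listed ones, but are neither listed nor needed, are in the scene too. What is shaped like the pin but orange is not meant. What is shaped like the lance2 but red is not meant.

How it is judged:
On the way, in this order (a step that is already met when the one before it is completed fails the run):
1. every lance is locked fully home in a port (((x of lance1 in the frame of port1 between -0.043 and -0.03 m and y of lance1 in the frame of port1 between -0.012 and 0.012 m and z of lance1 in the frame of port1 between -0.012 and 0.012 m and angle between the x axis of lance1 and the x axis of manifold, either way round below 0.15 rad) or (x of lance1 in the frame of port2 between -0.043 and -0.03 m and y of lance1 in the frame of port2 between -0.012 and 0.012 m and z of lance1 in the frame of port2 between -0.012 and 0.012 m and angle between the x axis of lance1 and the x axis of manifold, either way round below 0.15 rad) or (x of lance1 in the frame of port3 between -0.043 and -0.03 m and y of lance1 in the frame of port3 between -0.012 and 0.012 m and z of lance1 in the frame of port3 between -0.012 and 0.012 m and angle between the x axis of lance1 and the x axis of manifold, either way round below 0.15 rad) or (x of lance1 in the frame of port4 between -0.043 and -0.03 m and y of lance1 in the frame of port4 between -0.012 and 0.012 m and z of lance1 in the frame of port4 between -0.012 and 0.012 m and angle between the x axis of lance1 and the x axis of manifold, either way round below 0.15 rad) or (x of lance1 in the frame of port5 between -0.043 and -0.03 m and y of lance1 in the frame of port5 between -0.012 and 0.012 m and z of lance1 in the frame of port5 between -0.012 and 0.012 m and angle between the x axis of lance1 and the x axis of manifold, either way round below 0.15 rad)) and ((x of lance2 in the frame of port1 between -0.043 and -0.03 m and y of lance2 in the frame of port1 between -0.012 and 0.012 m and z of lance2 in the frame of port1 between -0.012 and 0.012 m and angle between the x axis of lance2 and the x axis of manifold, either way round below 0.15 rad) or (x of lance2 in the frame of port2 between -0.043 and -0.03 m and y of lance2 in the frame of port2 between -0.012 and 0.012 m and z of lance2 in the frame of port2 between -0.012 and 0.012 m and angle between the x axis of lance2 and the x axis of manifold, either way round below 0.15 rad) or (x of lance2 in the frame of port3 between -0.043 and -0.03 m and y of lance2 in the frame of port3 between -0.012 and 0.012 m and z of lance2 in the frame of port3 between -0.012 and 0.012 m and angle between the x axis of lance2 and the x axis of manifold, either way round below 0.15 rad) or (x of lance2 in the frame of port4 between -0.043 and -0.03 m and y of lance2 in the frame of port4 between -0.012 and 0.012 m and z of lance2 in the frame of port4 between -0.012 and 0.012 m and angle between the x axis of lance2 and the x axis of manifold, either way round below 0.15 rad) or (x of lance2 in the frame of port5 between -0.043 and -0.03 m and y of lance2 in the frame of port5 between -0.012 and 0.012 m and z of lance2 in the frame of port5 between -0.012 and 0.012 m and angle between the x axis of lance2 and the x axis of manifold, either way round below 0.15 rad)) and ((x of lance3 in the frame of port1 between -0.043 and -0.03 m and y of lance3 in the frame of port1 between -0.012 and 0.012 m and z of lance3 in the frame of port1 between -0.012 and 0.012 m and angle between the x axis of lance3 and the x axis of manifold, either way round below 0.15 rad) or (x of lance3 in the frame of port2 between -0.043 and -0.03 m and y of lance3 in the frame of port2 between -0.012 and 0.012 m and z of lance3 in the frame of port2 between -0.012 and 0.012 m and angle between the x axis of lance3 and the x axis of manifold, either way round below 0.15 rad) or (x of lance3 in the frame of port3 between -0.043 and -0.03 m and y of lance3 in the frame of port3 between -0.012 and 0.012 m and z of lance3 in the frame of port3 between -0.012 and 0.012 m and angle between the x axis of lance3 and the x axis of manifold, either way round below 0.15 rad) or (x of lance3 in the frame of port4 between -0.043 and -0.03 m and y of lance3 in the frame of port4 between -0.012 and 0.012 m and z of lance3 in the frame of port4 between -0.012 and 0.012 m and angle between the x axis of lance3 and the x axis of manifold, either way round below 0.15 rad) or (x of lance3 in the frame of port5 between -0.043 and -0.03 m and y of lance3 in the frame of port5 between -0.012 and 0.012 m and z of lance3 in the frame of port5 between -0.012 and 0.012 m and angle between the x axis of lance3 and the x axis of manifold, either way round below 0.15 rad)) and ((x of lance4 in the frame of port1 between -0.043 and -0.03 m and y of lance4 in the frame of port1 between -0.012 and 0.012 m and z of lance4 in the frame of port1 between -0.012 and 0.012 m and angle between the x axis of lance4 and the x axis of manifold, either way round below 0.15 rad) or (x of lance4 in the frame of port2 between -0.043 and -0.03 m and y of lance4 in the frame of port2 between -0.012 and 0.012 m and z of lance4 in the frame of port2 between -0.012 and 0.012 m and angle between the x axis of lance4 and the x axis of manifold, either way round below 0.15 rad) or (x of lance4 in the frame of port3 between -0.043 and -0.03 m and y of lance4 in the frame of port3 between -0.012 and 0.012 m and z of lance4 in the frame of port3 between -0.012 and 0.012 m and angle between the x axis of lance4 and the x axis of manifold, either way round below 0.15 rad) or (x of lance4 in the frame of port4 between -0.043 and -0.03 m and y of lance4 in the frame of port4 between -0.012 and 0.012 m and z of lance4 in the frame of port4 between -0.012 and 0.012 m and angle between the x axis of lance4 and the x axis of manifold, either way round below 0.15 rad) or (x of lance4 in the frame of port5 between -0.043 and -0.03 m and y of lance4 in the frame of port5 between -0.012 and 0.012 m and z of lance4 in the frame of port5 between -0.012 and 0.012 m and angle between the x axis of lance4 and the x axis of manifold, either way round below 0.15 rad)) and ((x of lance5 in the frame of port1 between -0.043 and -0.03 m and y of lance5 in the frame of port1 between -0.012 and 0.012 m and z of lance5 in the frame of port1 between -0.012 and 0.012 m and angle between the x axis of lance5 and the x axis of manifold, either way round below 0.15 rad) or (x of lance5 in the frame of port2 between -0.043 and -0.03 m and y of lance5 in the frame of port2 between -0.012 and 0.012 m and z of lance5 in the frame of port2 between -0.012 and 0.012 m and angle between the x axis of lance5 and the x axis of manifold, either way round below 0.15 rad) or (x of lance5 in the frame of port3 between -0.043 and -0.03 m and y of lance5 in the frame of port3 between -0.012 and 0.012 m and z of lance5 in the frame of port3 between -0.012 and 0.012 m and angle between the x axis of lance5 and the x axis of manifold, either way round below 0.15 rad) or (x of lance5 in the frame of port4 between -0.043 and -0.03 m and y of lance5 in the frame of port4 between -0.012 and 0.012 m and z of lance5 in the frame of port4 between -0.012 and 0.012 m and angle between the x axis of lance5 and the x axis of manifold, either way round below 0.15 rad) or (x of lance5 in the frame of port5 between -0.043 and -0.03 m and y of lance5 in the frame of port5 between -0.012 and 0.012 m and z of lance5 in the frame of port5 between -0.012 and 0.012 m and angle between the x axis of lance5 and the x axis of manifold, either way round below 0.15 rad))), for 0.2 s.
2. the keeper bar is at its stop (value of joint keeper above 0.056 m), for 0.2 s.
3. the pin is through fork and lug, head against the fork (x of pin in the frame of fork between -0.0165 and -0.01 m and y of pin in the frame of fork between -0.006 and 0.006 m and z of pin in the frame of fork between -0.006 and 0.006 m and angle between the x axis of pin and the x axis of manifold, either way round below 0.15 rad), for 0.2 s.
4. the air valve is open (value of joint valve above 0.85 rad), for 0.2 s.
At the end, for the whole second after the job is handed in: Each lance present in a port, origin 30-43 mm before the mouth (home 40), within 12 mm of its axis and 0.15 rad; keeper past 56 of 60 mm; pin shoulder within 3.5 mm of the fork face, 6 mm of the hole axis, 0.15 rad; valve past 0.85 of 1.0 rad; lances and pin at rest (under 0.03 m/s) (all of step 1 and all of step 3 and value of joint keeper above 0.056 m and value of joint valve above 0.85 rad and linear speed of each of lance1, lance2, lance3, lance4, lance5, pin below 0.03 m/s); the robot touches nothing.
It fails at once if the bottle1 is moved more than 40 mm or knocked over (distance of bottle1 from where it was at the start of the episode above 0.04 m or angle between bottle1's own z axis and vertical above 0.5 rad).
It fails at once if the bottle2 is moved more than 40 mm or knocked over (distance of bottle2 from where it was at the start of the episode above 0.04 m or angle between bottle2's own z axis and vertical above 0.5 rad).
It fails at once if the bottle3 is moved more than 40 mm or knocked over (distance of bottle3 from where it was at the start of the episode above 0.04 m or angle between bottle3's own z axis and vertical above 0.5 rad).
Of lance1, lance2, lance3, lance4, lance5 only 3 to 5 are there at a start; the rules pass over those that are not, and their reading is None.
At some moment in a run one of lance1, lance2, lance3, lance4, lance5, pin may be knocked a few centimetres aside while the robot is not near it.
Once in a run the grip may slacken for a moment while it holds something.
It also fails if it takes over 210 s, if anything falls off the work surface, if the arm or the gripper's body presses on something with over 40 N, if the wrist force passes 120 N, or if a joint passes its speed limit or range.

## Working session

There is one attempt and no reset: what is moved stays moved. The work goes in short steps, Python scripts to look and compute and a tool call to move; the robot and the scene stay as the last step left them, time stands still between calls to the robot, and variables do not carry over. Pictures are saved under pics/ and viewed, about 12 in all and at most 16, crops included, and the job is handed in when it is done.

Besides the shell and the picture viewer there is one more tool, called after "Request:" as name(argument=value, ...), one argument or row to a line, values as JSON. play_rows: Moves the arm, as the interface text tells. Its arguments: {"type":"object","properties":{"series":{"type":"array","items":{"type":"object","properties":{"delta_pos":{"type":"array","items":{"type":"number"}},"angular":{"type":"array","items":{"type":"number"}},"hand":{"type":"number"}}}},"squeeze":{"type":"number"}},"required":["series"]}

```bash
mkdir -p pics; ls
cat > h.py <<'E'
import numpy as np, cv2
from station import arm
from scipy.spatial.transform import Rotation as R
def snap(n):
    s=arm.get_state(); c=arm.read_camera(n); c['state']=s
    return c
def cloud(c):
    K=c['intrinsics'];d=c['range_z'];v,u=np.indices(d.shape)
    P=np.stack([(u-K[0,2])/K[0,0]*d,(v-K[1,2])/K[1,1]*d,d],-1)
    T=c['cam_to_world'];return P@T[:3,:3].T+T[:3,3]
def save(img,name,scale=1.5):
    cv2.imwrite('pics/'+name,cv2.resize(img[...,::-1],None,fx=scale,fy=scale,interpolation=cv2.INTER_CUBIC))
E
python3 - <<'E'
from h import *
import pickle
print(arm.get_state(), arm.hold_point_z)
for n in ('scene','top'):
    c=snap(n);save(c['color'],n+'0.png');pickle.dump(c,open(n+'0.pkl','wb'));print(c['intrinsics'],c['cam_to_world'])
E
```

```text
pics
{'t': 0.0, 'qpos': array([-1.29067679,  0.60011495, -0.00252269,  1.60012322,  0.0018353 ,
        0.94293361, -0.07979532]), 'joint_velocities': array([-5.34127186e-04,  1.14573249e-03, -7.32176952e-04,  7.81975523e-05,
       -3.32781937e-04, -4.07673393e-04,  2.78112610e-04]), 'joint_efforts': array([ 1.42283461e-04, -7.76448512e+01,  1.56517535e+00, -2.58017296e+01,
        1.23307863e-02,  9.10516712e-03, -8.50841531e-06]), 'eef_pos': array([0.2531097 , 0.67887303, 0.23042701]), 'ee_rot': array([ 0.58115191,  0.40293259, -0.40376839, -0.58041267]), 'ft_force': array([ 0.13838404, -0.79809037,  0.31558602]), 'wrist_torque': array([-0.01709312, -0.02887232,  0.04164907]), 'width': 0.0852341896260505} -0.0187
[[441.93575178   0.         256.18733511]
 [  0.         441.93575178 183.55743397]
 [  0.           0.           1.        ]] [[-0.65283924  0.6210594  -0.433689    0.97211012]
 [ 0.75745408  0.52916452 -0.38242415  0.46635934]
 [-0.00801528 -0.57816099 -0.81588334  1.02323492]
 [ 0.          0.          0.          1.        ]]
[[426.73584126   0.         252.42871266]
 [  0.         426.73584126 186.69433809]
 [  0.           0.           1.        ]] [[-1.81546757e-02 -9.96477421e-01  8.18728138e-02  3.87456990e-01]
 [-9.99835011e-01  1.80446601e-02 -2.08352454e-03 -6.23646765e-03]
 [ 5.98818061e-04 -8.18971314e-02 -9.96640608e-01  1.12528562e+00]
 [ 0.00000000e+00  0.00000000e+00  0.00000000e+00  1.00000000e+00]]
```

View pics/top0.png

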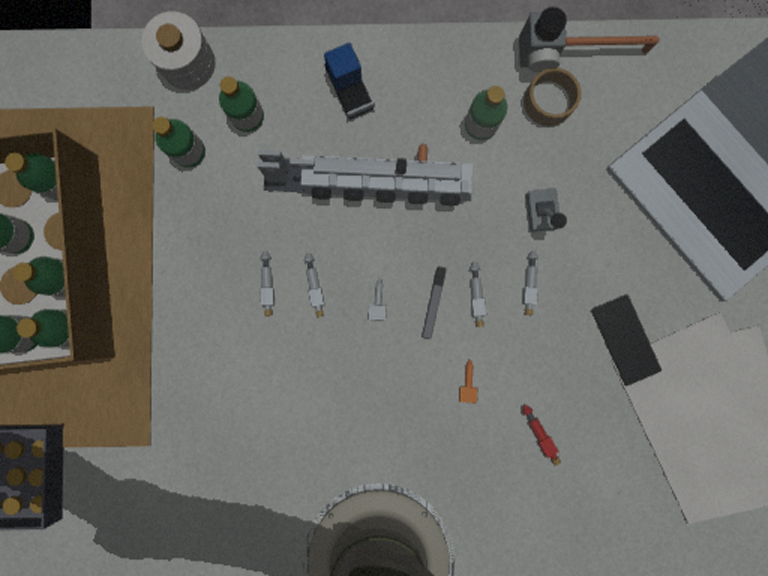

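View pics/scene0.png

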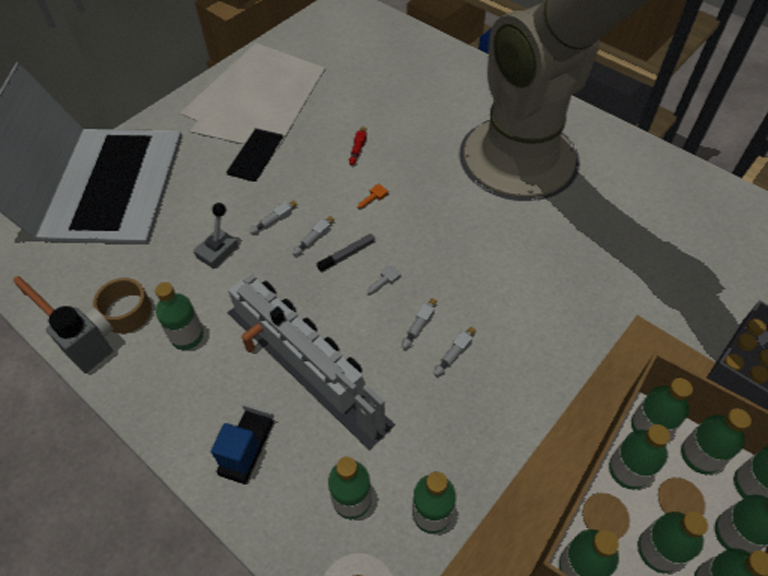

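```bash
cat > m.py <<'E'
from h import *
import pickle
cs=[pickle.load(open(n+'0.pkl','rb')) for n in ('top','scene')]
for c in cs[:1]:
    W=cloud(c);z=W[...,2]
    # bench plane check
    b=(abs(z)<0.03)&(W[...,0]>.35)&(W[...,0]<.8)&(abs(W[...,1])<.25)&(c['range_z']>0)
    A=np.c_[W[b][:,:2],np.ones(b.sum())];zz=W[b][:,2]
    k=abs(zz-np.median(zz))<.004
    p=np.linalg.lstsq(A[k],zz[k],rcond=None)[0];print('plane',p,zz[k].std())
    h=z-(W[...,0]*p[0]+W[...,1]*p[1]+p[2])
    m=((h>.004)&(W[...,0]>.3)&(W[...,0]<.95)&(abs(W[...,1])<.5)).astype(np.uint8)
    n,L,S,C=cv2.connectedComponentsWithStats(m)
    for i in range(1,n):
        if S[i,4]<25: continue
        s=L==i;q=W[s];xy=q[:,:2];mu=xy.mean(0);w,v=np.linalg.eigh(np.cov((xy-mu).T));a=v[:,1]*np.sign(v[0,1])
        t=(xy-mu)@a
        print(i,S[i,4],'pix',C[i].round(),'mu',mu.round(4),'ang',np.arctan2(a[1],a[0]).round(3),'t',t.min().round(3),t.max().round(3),'h',np.percentile(h[s],[50,95,100]).round(3),'col',np.median(c['color'][s],0))
E
python3 m.py
python3 - <<'E'
from h import *
import pickle
c=pickle.load(open('top0.pkl','rb'));im=c['color']
save(im[165:235,165:370],'crop1.png',3.9)
save(im[90:150,165:390],'crop2.png',3.5)
E
```

```text
plane [ 3.43822203e-04 -4.34742595e-05  1.45893759e-03] 0.0018136362607289237
11 2192 pix [372.  38.] mu [ 0.8474 -0.3202] ang -0.809 t -0.545 0.162 h [0.048 0.12  1.124] col [60.  56.5 49. ]
14 1818 pix [119.  33.] mu [0.866  0.3204] ang 0.6 t -0.579 0.071 h [0.091 0.11  1.124] col [124. 122. 117.]
147 968 pix [232.  53.] mu [0.8208 0.0382] ang 0.21 t -0.433 0.085 h [0.044 0.082 1.124] col [31. 40. 46.]
325 775 pix [160.  69.] mu [0.7655 0.2138] ang 0.526 t -0.437 0.094 h [0.099 0.15  1.124] col [41. 64. 47.]
389 733 pix [324.  75.] mu [ 0.7434 -0.1891] ang -0.481 t -0.4 0.046 h [0.099 0.15  1.124] col [53. 70. 56.]
535 29 pix [68. 78.] mu [0.7541 0.4483] ang 0.893 t -0.584 0.056 h [0.005 0.677 1.124] col [107.  87.  60.]
548 35 pix [92. 80.] mu [0.775 0.416] ang 1.192 t -0.015 0.02 h [0.006 0.008 0.008] col [106.  86.  58.]
561 818 pix [118.  94.] mu [0.7073 0.3178] ang 0.837 t -0.455 0.103 h [0.098 0.15  1.124] col [41. 64. 47.]
624 5144 pix [ 54. 172.] mu [0.5164 0.4704] ang 0.119 t -0.185 0.205 h [0.1   0.154 1.124] col [43. 36. 24.]
641 1113 pix [426. 116.] mu [ 0.656 -0.469] a
[... 1609 characters left out ...]
 ] col [87.5 89.  92. ]
1533 192 pix [252. 202.] mu [ 0.437  -0.0057] ang -0.074 t -0.049 0.045 h [0.011 0.015 1.124] col [133. 137. 141.]
1629 1544 pix [418. 226.] mu [ 0.3678 -0.4361] ang 0.803 t -0.092 0.323 h [0.009 0.012 1.124] col [43. 44. 44.]
1868 42 pix [ 89. 235.] mu [0.3626 0.4002] ang -1.505 t -0.036 0.407 h [0.005 0.009 1.124] col [100.5  83.   56. ]
1991 63 pix [312. 247.] mu [ 0.3194 -0.1583] ang 1.053 t -0.015 0.166 h [0.01  0.015 1.124] col [131.  82.  53.]
2017 69 pix [ 92. 248.] mu [0.3278 0.4124] ang 1.463 t -0.023 0.02 h [0.005 0.008 0.009] col [103.  84.  58.]
2057 35 pix [ 76. 249.] mu [0.3286 0.4257] ang -1.435 t -0.044 0.436 h [0.005 0.344 1.124] col [106.  87.  59.]
```

View pics/crop1.png

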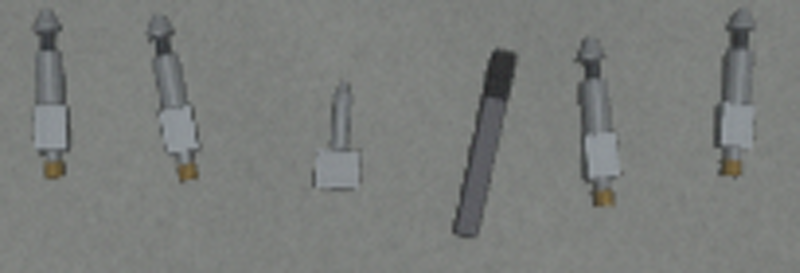

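View pics/crop2.png

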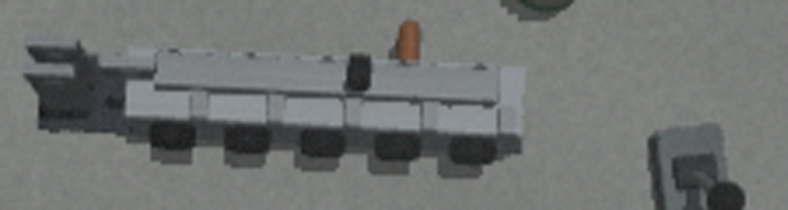

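Run:
```python
from h import *
import pickle
print(R.from_quat(arm.get_state()['ee_rot']).as_matrix().round(3))
from scipy.optimize import minimize_scalar
for n in ('top','scene'):
    c=pickle.load(open(n+'0.pkl','rb'));W=cloud(c).reshape(-1,3);col=c['color'].reshape(-1,3)
    box=(W[:,0]>.5)&(W[:,0]<.75)&(W[:,1]>-.2)&(W[:,1]<.25)
    t=W[box&(W[:,2]>.064)&(W[:,2]<.092)];col_t=col[box&(W[:,2]>.064)&(W[:,2]<.092)]
    t=t[col_t.min(1)>70]   # grey top
    r=cv2.minAreaRect((t[:,:2]*1000).astype(np.float32));print(n,len(t),'rect',r)
    for lo,hi in ((.066,.076),(.076,.09)):
        s=t[(t[:,2]>lo)&(t[:,2]<hi)]
        # yaw from principal axis with trimmed extents
        mu=np.median(s[:,:2],0);w,v=np.linalg.eigh(np.cov((s[:,:2]-mu).T));a=v[:,1]*np.sign(v[1,1]);b=np.array([a[1],-a[0]])
        u=s[:,:2]@a;q=s[:,:2]@b
        print(lo,len(s),'zmed',np.median(s[:,2]),'yaw',np.arctan2(-a[0],a[1]),'u',np.percentile(u,[.3,1,99,99.7]).round(4),'q',np.percentile(q,[.5,2,98,99.5]).round(4))
    d=box&(col.max(1)<40)&(W[:,2]>.03)
    for nm,k in (('tab',d&(W[:,2]>.095)&(W[:,2]<.125)),('ports',d&(W[:,2]<.065))):
        p=W[k];print(nm,len(p),np.median(p,0).round(4),p.min(0).round(4),p.max(0).round(4))
    v=(W[:,0]>.5)&(W[:,0]<.7)&(W[:,1]>-.36)&(W[:,1]<-.22)
    p=W[v&(W[:,2]>.018)&(W[:,2]<.032)];print('base',len(p),cv2.minAreaRect((p[:,:2]*1000).astype(np.float32)))
    p=W[v&(W[:,2]>.085)&(W[:,2]<.125)];print('ball',len(p),np.median(p,0),p.min(0),p.max(0))
    p=W[v&(W[:,2]>.035)&(W[:,2]<.08)];print('stem',len(p),np.median(p,0))
    f=(W[:,0]>.55)&(W[:,0]<.72)&(W[:,1]>.1)&(W[:,1]<.25)&(W[:,2]>.098)&(W[:,2]<.112)
    p=W[f];print('forktop',len(p),np.median(p,0),p.min(0),p.max(0))
```

```text
[[ 0.349 -0.    -0.937]
 [ 0.937 -0.001  0.349]
 [-0.001 -1.    -0.   ]]
top 2108 rect ((653.8040771484375, -10.16583251953125), (127.83712005615234, 381.8359069824219), 11.109452247619629)
0.066 902 zmed 0.07319724135031647 yaw -0.05183121179569063 u [-0.1326 -0.1323  0.1506  0.1512] q [0.6259 0.6264 0.6786 0.6802]
0.076 1115 zmed 0.08635356704760278 yaw -0.07861245822304472 u [-0.1103 -0.1078  0.1475  0.1668] q [0.6268 0.6285 0.6718 0.6761]
tab 8 [ 0.6479 -0.0492  0.1128] [ 0.6475 -0.0519  0.0963] [ 0.6583 -0.0421  0.1163]
ports 131 [0.6212 0.0431 0.0571] [ 0.6053 -0.1443  0.0336] [0.6344 0.1023 0.0638]
base 373 ((568.04296875, -298.0983581542969), (131.73809814453125, 51.21116256713867), 1.3180530071258545)
ball 90 [ 0.56338757 -0.29871037  0.1047787 ] [ 0.55273339 -0.3120376   0.09432718] [ 0.57528859 -0.28823883  0.11273043]
stem 64 [ 0.59520589 -0.29600506  0.03775541]
forktop 169 [0.66972901 0.15984691 0.10594636] [0.65744075 0.10149978 0.09804253] [0.68674648 0.1860003  0.11119703]
scene 1759 rect ((651.5050048828125, -5.3912200927734375), (111.78424835205078, 378.873291015625), 7.573296546936035)
0.066 845 zmed 0.07111806668642362 yaw -0.05999087263168567 u [-0.1292 -0.1268  0.157   0.203 ] q [0.6252 0.6262 0.6763 0.6769]
0.076 896 zmed 0.08447023953130373 yaw -0.0737614121287941 u [-0.1114 -0.1075  0.1689  0.2248] q [0.6265 0.6286 0.6695 0.6703]
tab 62 [ 0.659  -0.0444  0.111 ] [ 0.6492 -0.0549  0.0969] [ 0.6668 -0.0386  0.1177]
ports 143 [ 0.6179 -0.0135  0.0587] [ 0.6052 -0.1405  0.0466] [0.6292 0.1031 0.0646]
base 292 ((596.5950317382812, -297.44293212890625), (71.24968719482422, 52.6065559387207), 6.562440872192383)
ball 69 [ 0.566299   -0.29619023  0.10158711] [ 0.55106435 -0.30938996  0.08640116] [ 0.57542959 -0.2874259   0.11069532]
stem 56 [ 0.58188768 -0.29694459  0.05479674]
forktop 152 [0.67048005 0.16689859 0.10441124] [0.65519251 0.10498356 0.09811612] [0.68637463 0.18610964 0.10872777]
```

```bash
cat >> h.py <<'E'
def go(*tg):
    """each target (x,y,z,yaw): yaw = world angle of lance +x; tool y down, tool z = -lance x"""
    s=arm.get_state();p=s['eef_pos'];Rt=R.from_quat(s['ee_rot'])
    print('now',p.round(4),'yaw',round(float(yawof(Rt)),4),'F',s['ft_force'].round(1),'w',round(s['width'],4),'t',round(s['t'],2))
    for x,y,z,a in tg:
        G=R.from_matrix(np.array([[-np.sin(a),0,-np.cos(a)],[np.cos(a),0,-np.sin(a)],[0,-1,0]]))
        d=Rt.inv().apply(np.array([x,y,z])-p)*100;w=(Rt.inv()*G).as_rotvec(degrees=True)/6
        print('  ->',(x,y,z,a),'delta',d.round(2).tolist(),'ang',w.round(2).tolist())
def yawof(Rt):
    m=Rt.as_matrix();return np.arctan2(-m[0,0],m[1,0])
def wcloud(c):
    K=c['intrinsics'];d=c['range_z'];v,u=np.indices(d.shape)
    x=(u-K[0,2])/K[0,0];y=(v-K[1,2])/K[1,1];r=np.hypot(x,y)
    k=np.where(r>1e-6,np.tan(np.minimum(r,1.5))/np.maximum(r,1e-6),1)
    P=np.stack([x*k*d,y*k*d,d],-1);M=c['mount'];P=P@M[:3,:3].T+M[:3,3]
    s=c['state'];return R.from_quat(s['ee_rot']).apply(P.reshape(-1,3)).reshape(P.shape)+s['eef_pos']
E
python3 -c "
from h import *
go((.50,.03,.28,-.07))
c=arm.read_camera('wrist');print(c['mount'].round(3),c['intrinsics'])"
```

```text
now [0.2531 0.6789 0.2305] yaw -0.3568 F [ 0.5 -0.3  0.2] w 0.0853 t 0.1
  -> (0.5, 0.03, 0.28, -0.07) delta [-52.19, -4.87, -45.8] ang [-0.0, -2.74, -0.01]
[[ 1.    -0.    -0.    -0.001]
 [ 0.    -0.291  0.957 -0.142]
 [-0.    -0.957 -0.291  0.074]
 [ 0.     0.     0.     1.   ]] [[297.31863964   0.         253.05129181]
 [  0.         297.31863964 187.99614163]
 [  0.           0.           1.        ]]
```

Request:
play_rows(
  series=[
    {"delta_pos": [-52.2,-4.9,-45.8],"angular": [0,-2.74,0],"hand": 1},
    {"delta_pos": [-52.2,-4.9,-45.8],"angular": [0,-2.74,0],"hand": 1},
    {"delta_pos": [-52.2,-4.9,-45.8],"angular": [0,-2.74,0],"hand": 1},
    {"delta_pos": [-52.2,-4.9,-45.8],"angular": [0,-2.74,0],"hand": 1},
    {"delta_pos": [-52.2,-4.9,-45.8],"angular": [0,-2.74,0],"hand": 1},
    {"delta_pos": [-52.2,-4.9,-45.8],"angular": [0,-2.74,0],"hand": 1},
    {"delta_pos": [-52.2,-4.9,-45.8],"angular": [0,-2.74,0],"hand": 1},
    {"delta_pos": [-52.2,-4.9,-45.8],"angular": [0,-2.74,0],"hand": 1},
    {"delta_pos": [-52.2,-4.9,-45.8],"angular": [0,-2.74,0],"hand": 1},
    {"delta_pos": [-52.2,-4.9,-45.8],"angular": [0,-2.74,0],"hand": 1},
  ],
)

```text
t: 1.15
eef_pos: [0.4308, 0.2112, 0.2667]
ee_rot: [0.517, 0.482, -0.482, -0.517]
ft_force: [0.9, -0.2, -0.7]
width: 0.0855
```

```bash
python3 -c "
from h import *
go((.50,.03,.28,-.07))"
```

```text
now [0.4308 0.2112 0.2667] yaw -0.0697 F [ 0.9 -0.2 -0.7] w 0.0855 t 1.15
  -> (0.5, 0.03, 0.28, -0.07) delta [-17.59, -1.33, -8.16] ang [0.0, 0.0, 0.0]
```

Request:
play_rows(
  series=[
    {"delta_pos": [-17.6,-1.3,-8.2],"angular": [0,0,0],"hand": 1},
    {"delta_pos": [-17.6,-1.3,-8.2],"angular": [0,0,0],"hand": 1},
    {"delta_pos": [-17.6,-1.3,-8.2],"angular": [0,0,0],"hand": 1},
    {"delta_pos": [-17.6,-1.3,-8.2],"angular": [0,0,0],"hand": 1},
    {"delta_pos": [-17.6,-1.3,-8.2],"angular": [0,0,0],"hand": 1},
    {"delta_pos": [-17.6,-1.3,-8.2],"angular": [0,0,0],"hand": 1},
    {"delta_pos": [-17.6,-1.3,-8.2],"angular": [0,0,0],"hand": 1},
  ],
)

```text
t: 1.85
eef_pos: [0.4996, 0.033, 0.2793]
ee_rot: [-0.517, -0.483, 0.483, 0.517]
ft_force: [-0.7, 0.9, -0.5]
width: 0.0853
```

Run:
```python
from h import *
import pickle
c=snap('wrist');pickle.dump(c,open('w1.pkl','wb'));save(c['color'],'w1.png')
go()
W=wcloud(c).reshape(-1,3)
b=(abs(W[:,2])<.01)&(W[:,0]>.45)&(W[:,0]<.6);print('bench',np.median(W[b],0),b.sum())
```

```text
now [0.4995 0.0333 0.2793] yaw -0.0677 F [-1.   0.8 -0.5] w 0.0856 t 1.9
bench [ 0.52460661  0.02881409 -0.00064981] 42181
```

View pics/w1.png

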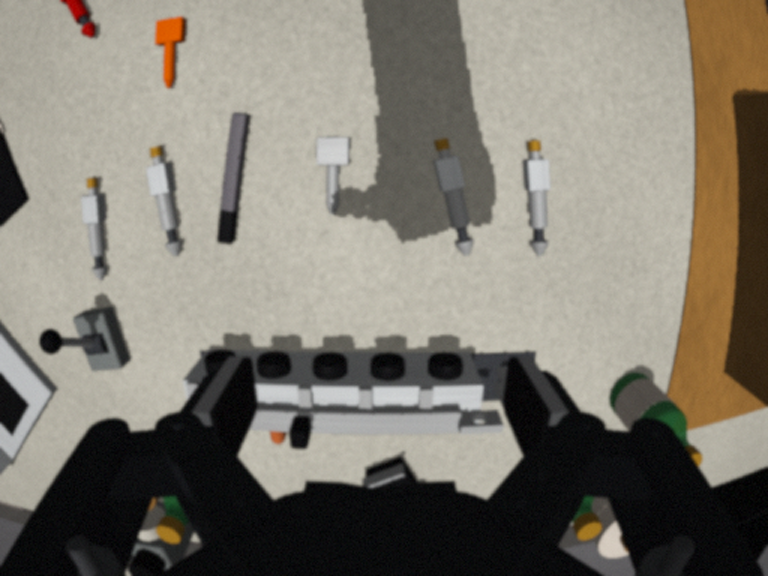

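```bash
cat > man.py <<'E'
from h import *
import pickle,sys
c=pickle.load(open('w1.pkl','rb'));W=wcloud(c);col=c['color'];z=W[...,2]
dark=((col.max(2)<45)&(W[...,0]>.57)&(W[...,0]<.66)&(z>.02)&(z<.062)).astype(np.uint8)
dark[:, :]*=1
n,L,S,C=cv2.connectedComponentsWithStats(dark)
pts=[]
for i in range(1,n):
    if S[i,4]<60: continue
    q=W[L==i]; f=np.percentile(q[:,0],[2,10,50]);print(S[i],C[i].round(1),'x',f.round(4),'y',np.percentile(q[:,1],[2,50,98]).round(4),'z',np.percentile(q[:,2],[2,50,98]).round(4))
br=(col.min(2)>90)&(W[...,0]>.6)&(W[...,0]<.72)&(abs(W[...,1])<.22)
for nm,lo,hi in (('block',.066,.078),('bar',.080,.09)):
    s=W[br&(z>lo)&(z<hi)];print(nm,len(s),'z',np.median(s[:,2]))
    ys=np.arange(-.13,.2,.01);e=[]
    for y in ys:
        k=s[abs(s[:,1]-y)<.005]
        if len(k)>15:e.append((y,np.percentile(k[:,0],3),np.percentile(k[:,0],97)))
    e=np.array(e)
    for j in (1,2):
        k=np.ones(len(e),bool)
        for _ in range(5):
            p=np.polyfit(e[k,0],e[k,j],1);r=e[:,j]-np.polyval(p,e[:,0]);k=abs(r)<max(.0012,1.5*np.median(abs(r[k])))
        print(' edge',j,p.round(4),k.sum(),len(e),'resid',r[k].std().round(5))
    print(' yext',np.percentile(s[:,1],[.2,1,99,99.8]).round(4))
E
python3 man.py
```

```text
[136 233  21  17 187] [144.  239.6] x [0.6019 0.6025 0.6055] y [-0.1464 -0.1374 -0.1224] z [0.0328 0.0511 0.061 ]
[171 235  23  17 345] [182.2 242.9] x [0.6062 0.6071 0.6117] y [-0.0929 -0.0777 -0.0631] z [0.0329 0.0537 0.0614]
[208 235  24  18 359] [219.6 243.7] x [0.6102 0.6109 0.6154] y [-0.0381 -0.0237 -0.0085] z [0.0331 0.0544 0.0615]
[247 235  23  19 364] [258.  244.1] x [0.6136 0.6145 0.6191] y [0.0152 0.0306 0.0455] z [0.0332 0.0546 0.0612]
[285 235  24  18 356] [296.4 243.7] x [0.6179 0.6185 0.6227] y [0.0696 0.0846 0.0996] z [0.0328 0.0545 0.0612]
block 2287 z 0.0713532288860905
 edge 1 [0.0708 0.6272] 22 22 resid 0.00031
 edge 2 [0.0683 0.6479] 19 22 resid 0.00036
 yext [-0.1669 -0.1618  0.1161  0.1248]
bar 1771 z 0.08517336710746976
 edge 1 [0.0699 0.6478] 18 19 resid 0.0003
 edge 2 [0.0675 0.6692] 18 19 resid 0.00055
 yext [-0.1    -0.0964  0.0918  0.1116]
```

```bash
cat > lan.py <<'E'
from h import *
import pickle,sys
def lances(c,W,xmax=.565,pr=True):
    col=c['color'].astype(int);z=W[...,2]
    m=((z>.0035)&(z<.03)&(W[...,0]>.3)&(W[...,0]<xmax)&(abs(W[...,1])<.35)).astype(np.uint8)
    m=cv2.morphologyEx(m,cv2.MORPH_OPEN,np.ones((2,2),np.uint8))
    n,L,S,C=cv2.connectedComponentsWithStats(m);out=[]
    for i in range(1,n):
        if S[i,4]<80: continue
        s=L==i;q=W[s];xy=q[:,:2].astype(np.float32)
        vx,vy,x0,y0=cv2.fitLine(xy,cv2.DIST_HUBER,0,.001,.001).ravel();a=np.array([vx,vy])*np.sign(vx);o=np.array([x0,y0])
        t=(xy-o)@a;w=(xy-o)@np.array([-a[1],a[0]])
        lo,hi=t.min(),t.max();mid=(lo+hi)/2
        wide=np.abs(w)>.0085; tb=t[wide]
        r=dict(pix=C[i].round(0).tolist(),n=int(S[i,4]),len=round(hi-lo,4),yaw=round(float(np.arctan2(a[1],a[0])),3),
           org=(o+a*(hi-.080)).round(4).tolist(),blk=(o+a*np.median(tb)).round(4).tolist() if len(tb) else None,wid=round(float(np.percentile(w,99)-np.percentile(w,1)),4),z=round(float(np.percentile(q[:,2],97)),4),col=np.median(col[s],0).tolist())
        out.append(r)
        if pr: print(r)
    return out
if __name__=='__main__':
    c=pickle.load(open(sys.argv[1],'rb'));lances(c,wcloud(c))
E
python3 lan.py w1.pkl
```

```text
{'pix': [113.0, 46.0], 'n': 175, 'len': np.float32(0.0957), 'yaw': -0.142, 'org': [0.3160000145435333, -0.16050000488758087], 'blk': [0.3952000141143799, -0.17180000245571136], 'wid': 0.009, 'z': 0.0121, 'col': [167.0, 81.0, 8.0]}
{'pix': [156.0, 120.0], 'n': 1036, 'len': np.float32(0.1306), 'yaw': -0.247, 'org': [0.42649999260902405, -0.0997999981045723], 'blk': [0.42329999804496765, -0.0989999994635582], 'wid': 0.0146, 'z': 0.0148, 'col': [100.0, 96.0, 97.0]}
{'pix': [222.0, 111.0], 'n': 682, 'len': np.float32(0.0732), 'yaw': -0.114, 'org': [0.4032000005245209, -0.002099999925121665], 'blk': [0.423799991607666, -0.004399999976158142], 'wid': 0.0283, 'z': 0.0129, 'col': [182.0, 182.0, 181.0]}
{'pix': [303.0, 129.0], 'n': 947, 'len': np.float32(0.1212), 'yaw': 0.19, 'org': [0.454800009727478, 0.10019999742507935], 'blk': [0.4530999958515167, 0.09989999979734421], 'wid': 0.025, 'z': 0.0184, 'col': [91.0, 90.0, 89.0]}
{'pix': [359.0, 130.0], 'n': 909, 'len': np.float32(0.1192), 'yaw': 0.053, 'org': [0.4562999904155731, 0.18310000002384186], 'blk': [0.45989999175071716, 0.18330000340938568], 'wid': 0.0298, 'z': 0.0184, 'col': [167.0, 165.0, 161.0]}
{'pix': [110.0, 133.0], 'n': 829, 'len': np.float32(0.1145), 'yaw': 0.046, 'org': [0.4300999939441681, -0.17820000648498535], 'blk': [0.4325000047683716, -0.17800000309944153], 'wid': 0.0197, 'z': 0.0184, 'col': [149.0, 145.0, 143.0]}
{'pix': [64.0, 151.0], 'n': 672, 'len': np.float32(0.1466), 'yaw': -0.133, 'org': [0.4512999951839447, -0.26820001006126404], 'blk': [0.4474000036716461, -0.2676999866962433], 'wid': 0.0201, 'z': 0.0182, 'col': [128.0, 125.0, 120.0]}
{'pix': [64.0, 210.0], 'n': 125, 'len': np.float32(0.0417), 'yaw': -1.546, 'org': [0.5616000294685364, -0.23929999768733978], 'blk': None, 'wid': 0.0081, 'z': 0.0253, 'col': [56.0, 58.0, 58.0]}
```

```bash
python3 -c "
from h import *
go((.454,.100,.10,.19))"
```

```text
now [0.4995 0.0333 0.2793] yaw -0.0677 F [-1.   0.8 -0.5] w 0.0856 t 1.9
  -> (0.454, 0.1, 0.1, 0.19) delta [6.34, 17.94, 4.98] ang [-0.0, -2.46, 0.0]
```

Request:
play_rows(
  series=[
    {"delta_pos": [6.3,17.9,5.0],"angular": [0,-2.46,0],"hand": 0.2},
    {"delta_pos": [6.3,17.9,5.0],"angular": [0,-2.46,0],"hand": 0.2},
    {"delta_pos": [6.3,17.9,5.0],"angular": [0,-2.46,0],"hand": 0.2},
    {"delta_pos": [6.3,17.9,5.0],"angular": [0,-2.46,0],"hand": 0.2},
    {"delta_pos": [6.3,17.9,5.0],"angular": [0,-2.46,0],"hand": 0.2},
    {"delta_pos": [6.3,17.9,5.0],"angular": [0,-2.46,0],"hand": 0.2},
    {"delta_pos": [6.3,17.9,5.0],"angular": [0,-2.46,0],"hand": 0.2},
  ],
)

```text
t: 2.6
eef_pos: [0.4556, 0.0984, 0.1018]
ee_rot: [0.451, 0.545, -0.544, -0.45]
ft_force: [0.1, -0.1, 0.8]
width: 0.0511
```

```bash
cat > near.py <<'E'
from h import *
from lan import *
import sys
# close-up of the lance nearest the tool: block face at z~18mm only
c=snap('wrist');pickle.dump(c,open(sys.argv[1]+'.pkl','wb'));W=wcloud(c);go()
p=c['state']['eef_pos']
for r in lances(c,W,pr=False):
    b=np.array(r['blk'] if r['blk'] else r['org'])
    if np.hypot(*(b-p[:2]))<.07:
        print(r)
        z=W[...,2];s=W[(z>.0035)&(z<.03)&(np.hypot(W[...,0]-b[0],W[...,1]-b[1])<.11)]
        a=np.array([np.cos(r['yaw']),np.sin(r['yaw'])]);t=(s[:,:2]-b)@a;w=(s[:,:2]-b)@[-a[1],a[0]]
        k=abs(w)<.03;t=t[k];w=w[k];zz=s[k,2]
        for lo in np.arange(-.05,.1,.01):
            q=w[(t>=lo)&(t<lo+.01)]
            if len(q)>8: print('  t%+.3f w %.4f..%.4f mid %.4f n%d z%.4f'%(lo+.005,*np.percentile(q,[3,97]),np.percentile(q,[3,97]).mean(),len(q),np.percentile(zz[(t>=lo)&(t<lo+.01)],90)))
        top=s[(s[:,2]>.0155)&(abs((s[:,:2]-b)@a)<.03)]
        print('  toprect',cv2.minAreaRect((top[:,:2]*1000).astype(np.float32)))
E
python3 near.py w2
```

```text
now [0.4559 0.0982 0.1021] yaw 0.1874 F [-1.1  0.3  1.5] w 0.0507 t 2.65
{'pix': [258.0, 204.0], 'n': 2445, 'len': np.float32(0.1574), 'yaw': 0.188, 'org': [0.4569999873638153, 0.10140000283718109], 'blk': [0.4503999948501587, 0.10010000318288803], 'wid': 0.0217, 'z': 0.0182, 'col': [108.0, 110.0, 111.0]}
  t-0.035 w -0.0070..0.0049 mid -0.0011 n106 z0.0148
  t-0.025 w -0.0071..0.0049 mid -0.0011 n179 z0.0150
  t-0.015 w -0.0109..0.0095 mid -0.0007 n336 z0.0178
  t-0.005 w -0.0110..0.0096 mid -0.0007 n325 z0.0180
  t+0.005 w -0.0111..0.0098 mid -0.0007 n316 z0.0179
  t+0.015 w -0.0096..0.0082 mid -0.0007 n238 z0.0175
  t+0.025 w -0.0089..0.0072 mid -0.0009 n226 z0.0173
  t+0.035 w -0.0090..0.0070 mid -0.0010 n212 z0.0174
  t+0.045 w -0.0091..0.0065 mid -0.0013 n190 z0.0172
  t+0.055 w -0.0057..0.0032 mid -0.0012 n80 z0.0136
  t+0.065 w -0.0085..0.0061 mid -0.0012 n197 z0.0166
  t+0.075 w -0.0063..0.0033 mid -0.0015 n46 z0.0147
  toprect ((442.9278869628906, 141.2657012939453), (59.15226745605469, 105.98825073242188), 10.755653381347656)
```

```bash
python3 -c "
from h import *
go((.4466,.0986,.09,.183),(.4466,.0986,.004,.183))"
```

```text
now [0.4559 0.0982 0.1021] yaw 0.1874 F [-1.1  0.3  1.5] w 0.0507 t 2.65
  -> (0.4466, 0.0986, 0.09, 0.183) delta [0.21, 1.21, 0.91] ang [0.03, 0.04, 0.0]
  -> (0.4466, 0.0986, 0.004, 0.183) delta [0.21, 9.81, 0.94] ang [0.03, 0.04, 0.0]
```

Request:
play_rows(
  series=[
    {"delta_pos": [0.2,1.2,0.9],"angular": [0,0,0],"hand": 0.2},
    {"delta_pos": [0.2,5.0,0.9],"angular": [0,0,0],"hand": 0.2},
    {"delta_pos": [0.2,8.5,0.9],"angular": [0,0,0],"hand": 0.2},
    {"delta_pos": [0.2,9.8,0.9],"angular": [0,0,0],"hand": 0.2},
    {"delta_pos": [0.2,9.8,0.9],"angular": [0,0,0],"hand": 0.2},
    {"delta_pos": [0.2,9.8,0.9],"angular": [0,0,0],"hand": -1},
    {"delta_pos": [0.2,9.8,0.9],"angular": [0,0,0],"hand": -1},
    {"delta_pos": [0.2,9.8,0.9],"angular": [0,0,0],"hand": -1},
    {"delta_pos": [0.2,9.8,0.9],"angular": [0,0,0],"hand": -1},
    {"delta_pos": [0.2,9.8,0.9],"angular": [0,0,0],"hand": -1},
  ],
  squeeze=70,
)

```text
t: 3.65
eef_pos: [0.4467, 0.098, 0.0038]
ee_rot: [0.452, 0.545, -0.544, -0.45]
ft_force: [1.0, -2.2, 9.5]
width: 0.0203
```

```bash
python3 -c "
from h import *
go((.4466,.0986,.06,.183),(.515,.0175,.08,-.071),(.515,.0175,.041,-.071))"
```

```text
now [0.4467 0.098  0.0038] yaw 0.1866 F [ 1.  -2.2  9.5] w 0.0203 t 3.65
  -> (0.4466, 0.0986, 0.06, 0.183) delta [0.05, -5.62, -0.01] ang [0.03, 0.03, -0.01]
  -> (0.515, 0.0175, 0.08, -0.071) delta [-9.19, -7.6, -5.24] ang [0.03, 2.46, -0.01]
  -> (0.515, 0.0175, 0.041, -0.071) delta [-9.18, -3.7, -5.23] ang [0.03, 2.46, -0.01]
```

Request:
play_rows(
  series=[
    {"delta_pos": [0,-3.6,0],"angular": [0,0,0],"hand": -1},
    {"delta_pos": [-3.6,-3.6,-2.8],"angular": [0,1.2,0],"hand": -1},
    {"delta_pos": [-7.2,-3.6,-5.6],"angular": [0,2.46,0],"hand": -1},
    {"delta_pos": [-7.2,-3.6,-5.6],"angular": [0,2.46,0],"hand": -1},
    {"delta_pos": [-7.2,-3.6,-5.6],"angular": [0,2.46,0],"hand": -1},
    {"delta_pos": [-7.2,-3.6,-5.6],"angular": [0,2.46,0],"hand": -1},
  ],
)

```text
t: 4.25
eef_pos: [0.5129, 0.0388, 0.0388]
ee_rot: [-0.516, -0.483, 0.483, 0.517]
ft_force: [1.0, 2.1, -1.7]
width: 0.0203
```

```bash
cat > held.py <<'E'
from h import *
import pickle,sys
# held lance axis and nearest port, both in the tool frame from the wrist camera
def tool(c):
    W=wcloud(c);s=c['state'];return R.from_quat(s['ee_rot']).inv().apply((W.reshape(-1,3)-s['eef_pos'])).reshape(W.shape)
c=snap('wrist');pickle.dump(c,open(sys.argv[1]+'.pkl','wb'));T=tool(c);W=wcloud(c);col=c['color'];go()
f=-T[...,2];h=-T[...,1];l=T[...,0]   # forward, up, left(+y)
m=(h>-.012)&(h<.02)&(abs(l)<.02)&(f<.088)&(f>-.045)&(W[...,2]>.012)
print('held z: n',m.sum())
for lo in np.arange(-.04,.09,.01):
    k=m&(f>=lo)&(f<lo+.01)
    if k.sum()>12: print('  f%+.3f l %.4f..%.4f mid %.4f top h %.4f n%d'%(lo+.005,*np.percentile(l[k],[3,97]),np.percentile(l[k],[3,97]).mean(),np.percentile(h[k],95),k.sum()))
print('nose f',np.percentile(f[m],99.7))
d=((col.max(2)<60)&(W[...,2]>.025)&(W[...,2]<.063)&(W[...,0]>.58)&(W[...,0]<.65)&(abs(l)<.12)&(f>.05)).astype(np.uint8)
n,L,S,C=cv2.connectedComponentsWithStats(d)
for i in range(1,n):
    if S[i,4]<60: continue
    k=L==i;print('port pix',C[i].round(),S[i,4],'l',np.percentile(l[k],[1,99]).round(4),'mid',np.percentile(l[k],[1,99]).mean().round(4),'f',np.percentile(f[k],[2,10]).round(4),'h',np.percentile(h[k],[2,98]).round(4),'wy',W[k][:,1].mean().round(4))
E
python3 held.py w3; python3 -c "
from h import *
import pickle
c=pickle.load(open('w3.pkl','rb'));save(c['color'][150:330,120:390],'w3.png',2.8)"
```

```text
now [0.5128 0.0392 0.0387] yaw -0.0674 F [ 0.7  0.6 -0.6] w 0.0199 t 4.3
held z: n 5198
  f-0.035 l -0.0072..0.0044 mid -0.0014 top h 0.0105 n167
  f-0.025 l -0.0076..0.0049 mid -0.0013 top h 0.0114 n534
  f-0.015 l -0.0169..0.0142 mid -0.0013 top h 0.0179 n1228
  f-0.005 l -0.0114..0.0190 mid 0.0038 top h 0.0174 n886
  f+0.005 l -0.0114..0.0086 mid -0.0014 top h 0.0146 n698
  f+0.015 l -0.0112..0.0084 mid -0.0014 top h 0.0142 n549
  f+0.025 l -0.0092..0.0069 mid -0.0011 top h 0.0137 n441
  f+0.035 l -0.0094..0.0076 mid -0.0009 top h 0.0137 n415
  f+0.045 l -0.0090..0.0074 mid -0.0008 top h 0.0134 n278
nose f 0.04722723364831109
```

View pics/w3.png

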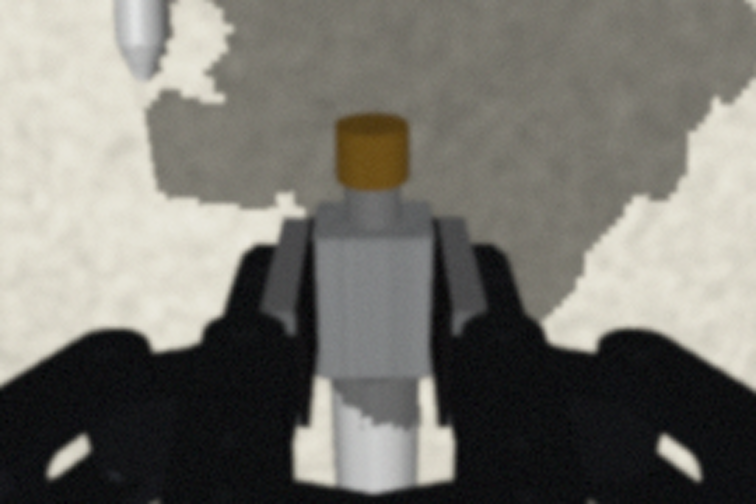

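Request:
play_rows(
  series=[
    {"delta_pos": [0,-0.1,0],"angular": [0,0.07,0],"hand": -1},
    {"delta_pos": [0,-0.1,-1.0],"angular": [0,0.07,0],"hand": -1},
    {"delta_pos": [0,-0.1,-2.0],"angular": [0,0.07,0],"hand": -1},
    {"delta_pos": [-0.05,-0.1,-3.0],"angular": [0,0.07,0],"hand": -1},
    {"delta_pos": [-0.05,-0.1,-4.0],"angular": [0,0.07,0],"hand": -1},
    {"delta_pos": [-0.05,-0.1,-4.5],"angular": [0,0.07,0],"hand": -1},
    {"delta_pos": [-0.05,-0.1,-4.5],"angular": [0,0.07,0],"hand": -1},
  ],
)

```text
t: 5.0
eef_pos: [0.5594, 0.0345, 0.0394]
ee_rot: [-0.519, -0.48, 0.48, 0.519]
ft_force: [-0.1, 0.3, 1.0]
width: 0.0198
```

```bash
python3 -c "
from h import *
go((.6140-.0399,.0317+.0028,.040,-.075))"
```

```text
now [0.5594 0.0345 0.0394] yaw -0.0778 F [-0.1  0.3  1. ] w 0.0198 t 5.0
  -> (0.5740999999999999, 0.034499999999999996, 0.04, -0.075) delta [0.12, -0.06, -1.46] ang [0.0, -0.03, 0.0]
```

Request:
play_rows(
  series=[
    {"delta_pos": [0.1,-0.05,-0.4],"angular": [0,-0.05,0],"hand": -1},
    {"delta_pos": [0.1,-0.05,-0.8],"angular": [0,-0.05,0],"hand": -1},
    {"delta_pos": [0.1,-0.05,-1.1],"angular": [0,-0.05,0],"hand": -1},
    {"delta_pos": [0.1,-0.05,-1.4],"angular": [0,-0.05,0],"hand": -1},
    {"delta_pos": [0.1,-0.05,-1.6],"angular": [0,-0.05,0],"hand": -1},
    {"delta_pos": [0.1,-0.05,-1.6],"angular": [0,-0.05,0],"hand": -1},
  ],
)

```text
t: 5.6
eef_pos: [0.572, 0.0344, 0.0395]
ee_rot: [-0.517, -0.48, 0.483, 0.518]
ft_force: [-7.9, 1.1, 2.2]
width: 0.0204
```

```bash
python3 -c "
from h import *
go((.6140-.0399,.0317+.0028,.040,-.075))"
```

```text
now [0.572  0.0344 0.0395] yaw -0.0711 F [-7.9  1.1  2.2] w 0.0204 t 5.6
  -> (0.5740999999999999, 0.034499999999999996, 0.04, -0.075) delta [0.03, -0.05, -0.2] ang [-0.04, 0.04, -0.01]
```

Request:
play_rows(
  series=[
    {"delta_pos": [0,0,-0.3],"angular": [0,0,0],"hand": -1},
    {"delta_pos": [0,0,-0.6],"angular": [0,0,0],"hand": -1},
    {"delta_pos": [0,0,-0.6],"angular": [0,0,0],"hand": -1},
  ],
)

```text
t: 5.9
eef_pos: [0.5725, 0.0344, 0.0386]
ee_rot: [-0.514, -0.478, 0.487, 0.52]
ft_force: [-24.6, 4.7, 8.1]
width: 0.0199
```

Request:
play_rows(
  series=[
    {"delta_pos": [0,0,0.5],"angular": [0,0,0],"hand": -1},
    {"delta_pos": [0,0,0.5],"angular": [0,0,0],"hand": 0.05},
    {"delta_pos": [0,0,0.5],"angular": [0,0,0],"hand": 0.05},
    {"delta_pos": [0,0,0.5],"angular": [0,0,0],"hand": 0.05},
    {"delta_pos": [0,-4,0.5],"angular": [0,0,0],"hand": 0.05},
    {"delta_pos": [0,-8,1.5],"angular": [0,0,0],"hand": 0.1},
    {"delta_pos": [0,-12,3.5],"angular": [0,0,0],"hand": 0.2},
    {"delta_pos": [0,-14,8.0],"angular": [0,0,0],"hand": 0.2},
    {"delta_pos": [0,-14,8.0],"angular": [0,0,0],"hand": 0.2},
  ],
)

```text
t: 6.8
eef_pos: [0.4975, 0.0397, 0.1826]
ee_rot: [0.518, 0.482, -0.482, -0.516]
ft_force: [0.1, -0.2, -1.0]
width: 0.0514
```

```bash
cat > chk.py <<'E'
from h import *
import pickle,sys
# wrist view of fitted lances: points near z axis 45mm, in manifold frame (mouth plane, row y)
M0=np.array([.6140,.0304]);a=np.array([.9975,-.0712]);b=np.array([.0712,.9975])
c=snap('wrist');pickle.dump(c,open(sys.argv[1]+'.pkl','wb'));W=wcloud(c);col=c['color'];go()
x=(W[...,:2]-M0)@a;y=(W[...,:2]-M0)@b;z=W[...,2]
for k in range(-3,2):
    m=(abs(y-.055*k)<.02)&(z>.03)&(z<.062)&(x<-.004)&(x>-.16)
    if m.sum()<80: continue
    blk=m&(z>.0515)&(abs(y-.055*k)<.011)
    q=lambda v,p:np.percentile(v,p).round(4)
    print('port',4+k,'n',m.sum(),'x tail',q(x[m],1),'block x',q(x[blk],[2,98]) if blk.sum()>20 else None,'mid y off',(q(y[m],2)+q(y[m],98))/2-.055*k,'z top',q(z[m],98))
E
python3 chk.py w4; python3 -c "
from h import *
import pickle
c=pickle.load(open('w4.pkl','rb'));save(c['color'],'w4.png',1.4)"
```

```text
now [0.4999 0.0394 0.1817] yaw -0.0714 F [ 1.4 -0.1 -0.8] w 0.0514 t 6.85
port 4 n 1055 x tail -0.0728 block x None mid y off 0.0009500000000000003 z top 0.0514
```

View pics/w4.png

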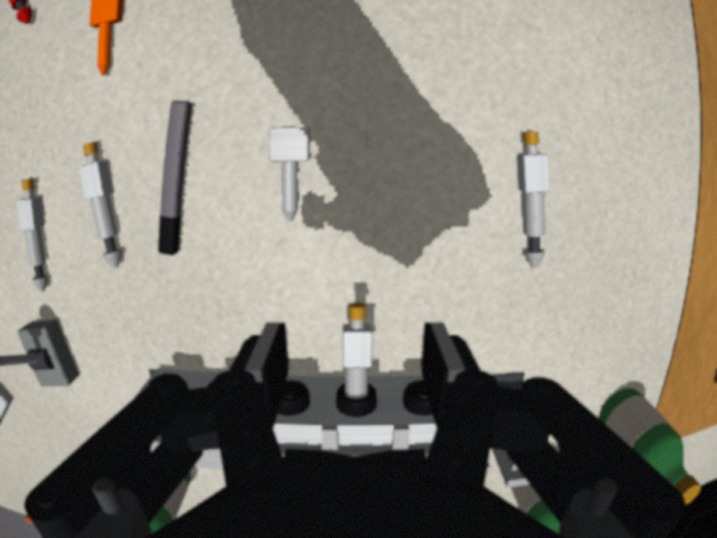

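```bash
python3 lan.py w4.pkl | cut -c1-200; python3 -c "
from h import *
go((.458,.184,.10,.04))"
```

```text
{'pix': [75.0, 38.0], 'n': 250, 'len': np.float32(0.0373), 'yaw': -0.123, 'org': [0.25850000977516174, -0.15289999544620514], 'blk': None, 'wid': 0.0087, 'z': 0.0118, 'col': [178.5, 82.0, 0.0]}
{'pix': [125.0, 127.0], 'n': 1641, 'len': np.float32(0.1317), 'yaw': -0.241, 'org': [0.4275999963283539, -0.09929999709129333], 'blk': [0.45190000534057617, -0.10530000180006027], 'wid': 0.0145, 'z': 
{'pix': [207.0, 116.0], 'n': 1113, 'len': np.float32(0.0737), 'yaw': -0.105, 'org': [0.4041000008583069, -0.0027000000700354576], 'blk': [0.4230000078678131, -0.004600000102072954], 'wid': 0.0287, 'z'
{'pix': [382.0, 140.0], 'n': 1454, 'len': np.float32(0.1287), 'yaw': 0.094, 'org': [0.45840001106262207, 0.1826000064611435], 'blk': [0.45989999175071716, 0.18279999494552612], 'wid': 0.0309, 'z': 0.0
{'pix': [72.0, 144.0], 'n': 1201, 'len': np.float32(0.1149), 'yaw': 0.05, 'org': [0.430400013923645, -0.1776999980211258], 'blk': [0.4318999946117401, -0.17759999632835388], 'wid': 0.0201, 'z': 0.0182
{'pix': [24.0, 166.0], 'n': 921, 'len': np.float32(0.1525), 'yaw': -0.134, 'org': [0.45350000262260437, -0.2687999904155731], 'blk': [0.44769999384880066, -0.2680000066757202], 'wid': 0.0201, 'z': 0.0
{'pix': [29.0, 234.0], 'n': 175, 'len': np.float32(0.0447), 'yaw': -1.551, 'org': [0.5611000061035156, -0.24079999327659607], 'blk': None, 'wid': 0.0078, 'z': 0.0249, 'col': [55.0, 55.0, 54.0]}
now [0.4999 0.0394 0.1817] yaw -0.0714 F [ 1.4 -0.1 -0.8] w 0.0514 t 6.85
  -> (0.458, 0.184, 0.1, 0.04) delta [14.13, 8.15, 5.23] ang [0.02, -1.06, -0.01]
```

Request:
play_rows(
  series=[
    {"delta_pos": [14.1,8.2,5.2],"angular": [0,-1.1,0],"hand": 0.2},
    {"delta_pos": [14.1,8.2,5.2],"angular": [0,-1.1,0],"hand": 0.2},
    {"delta_pos": [14.1,8.2,5.2],"angular": [0,-1.1,0],"hand": 0.2},
    {"delta_pos": [14.1,8.2,5.2],"angular": [0,-1.1,0],"hand": 0.2},
    {"delta_pos": [14.1,8.2,5.2],"angular": [0,-1.1,0],"hand": 0.2},
    {"delta_pos": [14.1,8.2,5.2],"angular": [0,-1.1,0],"hand": 0.2},
  ],
)

```text
t: 7.45
eef_pos: [0.4596, 0.1841, 0.0974]
ee_rot: [-0.489, -0.511, 0.511, 0.489]
ft_force: [-0.4, -0.2, -0.4]
width: 0.0514
```

```bash
cat > near.py <<'E'
from h import *
import pickle,sys
# precise pose of the lance (or pin) under the tool, in world, corrected for the camera's -1.2 mm side bias
tail,nose,wmin,bl=(.033,.080,.0085,.0112) if len(sys.argv)<3 else (.013,.060,.0085,.015)
c=snap('wrist');pickle.dump(c,open(sys.argv[1]+'.pkl','wb'));W=wcloud(c);go();s=c['state']
p=s['eef_pos'][:2];z=W[...,2]
m=((z>.004)&(z<.028)&(np.hypot(W[...,0]-p[0]-.01,W[...,1]-p[1])<.09)).astype(np.uint8)
n,L,S,C=cv2.connectedComponentsWithStats(m)
i=min((i for i in range(1,n) if S[i,4]>300),key=lambda i:np.hypot(*(np.median(W[L==i][:,:2],0)-p-[.02,0])))
q=W[L==i];xy=q[:,:2]
th=yawof(R.from_quat(s['ee_rot']));o=np.median(xy,0)
for _ in range(6):
    a=np.array([np.cos(th),np.sin(th)]);nn=np.array([-a[1],a[0]]);t=(xy-o)@a;w=(xy-o)@nn;e=[]
    for lo in np.arange(t.min(),t.max()-.004,.004):
        k=(t>=lo)&(t<lo+.004)
        if k.sum()>10:e.append((lo+.002,np.percentile(w[k],[3,97]).mean()))
    e=np.array(e);pf=np.polyfit(e[:,0],e[:,1],1);r=abs(e[:,1]-np.polyval(pf,e[:,0]));k=r<=np.median(r)*3+1e-5
    pf=np.polyfit(e[k,0],e[k,1],1);th+=pf[0];o=o+nn*pf[1]
lo,hi=np.percentile(t,[.3,99.7]);blk=t[(abs(w)>wmin)];B=np.percentile(blk,[3,97])
org=o+a*(hi+lo+tail-nose)/2; b=o+a*B.mean()
tx=R.from_quat(s['ee_rot']).apply([1,0,0])[:2]*.0012
print('yaw',th.round(4),'len',(hi-lo).round(4),'blockspan',(B[1]-B[0]).round(4),'org(ends)',(org+tx).round(4),'org(block)',(b+tx).round(4),'ztop',np.percentile(q[:,2],97).round(4))
E
python3 near.py w5
```

```text
now [0.4599 0.1833 0.0978] yaw 0.0424 F [ 0.4 -0.5 -0.6] w 0.0514 t 7.5
yaw 0.042 len 0.1102 blockspan 0.0286 org(ends) [0.4514 0.1858] org(block) [0.4524 0.1859] ztop 0.0181
```

```bash
python3 -c "
from h import *
go((.452,.1857,.005,.042))"
```

```text
now [0.4599 0.1833 0.0978] yaw 0.0424 F [ 0.4 -0.5 -0.6] w 0.0514 t 7.5
  -> (0.452, 0.1857, 0.005, 0.042) delta [0.28, 9.28, 0.78] ang [0.0, 0.0, -0.01]
```

Request:
play_rows(
  series=[
    {"delta_pos": [0.3,3,0.8],"angular": [0,0,0],"hand": 0.2},
    {"delta_pos": [0.3,7.5,0.8],"angular": [0,0,0],"hand": 0.2},
    {"delta_pos": [0.3,9.3,0.8],"angular": [0,0,0],"hand": 0.2},
    {"delta_pos": [0.3,9.3,0.8],"angular": [0,0,0],"hand": 0.2},
    {"delta_pos": [0.3,9.3,0.8],"angular": [0,0,0],"hand": -1},
    {"delta_pos": [0.3,9.3,0.8],"angular": [0,0,0],"hand": -1},
    {"delta_pos": [0.3,9.3,0.8],"angular": [0,0,0],"hand": -1},
    {"delta_pos": [0.3,9.3,0.8],"angular": [0,0,0],"hand": -1},
    {"delta_pos": [0.3,9.3,0.8],"angular": [0,0,0],"hand": -1},
  ],
)

```text
t: 8.4
eef_pos: [0.4521, 0.1863, 0.0065]
ee_rot: [0.49, 0.511, -0.51, -0.489]
ft_force: [-0.3, -1.8, 8.7]
width: 0.0199
```

Request:
play_rows(
  series=[
    {"delta_pos": [0,-3.5,0],"angular": [0,0,0],"hand": -1},
    {"delta_pos": [-4.5,-3.5,-3.1],"angular": [0,0.5,0],"hand": -1},
    {"delta_pos": [-9.5,-3.5,-6.2],"angular": [0,1.1,0],"hand": -1},
    {"delta_pos": [-9.5,-3.5,-6.2],"angular": [0,1.1,0],"hand": -1},
    {"delta_pos": [-9.5,-3.5,-6.2],"angular": [0,1.1,0],"hand": -1},
    {"delta_pos": [-9.5,-3.5,-6.2],"angular": [0,1.1,0],"hand": -1},
  ],
)

```text
t: 9.0
eef_pos: [0.5171, 0.0943, 0.0407]
ee_rot: [0.518, 0.482, -0.481, -0.518]
ft_force: [-0.2, 0.5, -1.5]
width: 0.0199
```

```bash
python3 held.py w6; python3 -c "
from h import *
go((.5182,.0937,.0402,-.071),(.5182+.0449,.0937-.0032,.0402,-.071))"
```

```text
now [0.5167 0.0951 0.0406] yaw -0.0714 F [-0.   1.3 -1.9] w 0.0195 t 9.05
held z: n 5293
  f-0.035 l -0.0067..0.0045 mid -0.0011 top h 0.0085 n283
  f-0.025 l -0.0071..0.0050 mid -0.0011 top h 0.0086 n444
  f-0.015 l -0.0167..0.0139 mid -0.0014 top h 0.0175 n1300
  f-0.005 l -0.0114..0.0190 mid 0.0038 top h 0.0182 n889
  f+0.005 l -0.0112..0.0085 mid -0.0014 top h 0.0139 n673
  f+0.015 l -0.0107..0.0080 mid -0.0014 top h 0.0114 n486
  f+0.025 l -0.0098..0.0068 mid -0.0015 top h 0.0110 n446
  f+0.035 l -0.0098..0.0067 mid -0.0016 top h 0.0109 n409
  f+0.045 l -0.0097..0.0070 mid -0.0013 top h 0.0109 n347
  f+0.055 l -0.0099..0.0071 mid -0.0014 top h 0.0081 n16
nose f 0.049870517353043924
now [0.5167 0.0951 0.0406] yaw -0.0714 F [-0.   1.3 -1.9] w 0.0195 t 9.05
  -> (0.5182, 0.0937, 0.0402, -0.071) delta [-0.13, 0.04, -0.16] ang [0.0, -0.0, 0.01]
  -> (0.5631, 0.09050000000000001, 0.0402, -0.071) delta [-0.13, 0.04, -4.66] ang [0.0, -0.0, 0.01]
```

Request:
play_rows(
  series=[
    {"delta_pos": [-0.1,-0.2,-0.2],"angular": [0,0,0],"hand": -1},
    {"delta_pos": [-0.1,-0.2,-1.2],"angular": [0,0,0],"hand": -1},
    {"delta_pos": [-0.1,-0.2,-2.2],"angular": [0,0,0],"hand": -1},
    {"delta_pos": [-0.1,-0.2,-3.2],"angular": [0,0,0],"hand": -1},
    {"delta_pos": [-0.1,-0.2,-4.2],"angular": [0,0,0],"hand": -1},
    {"delta_pos": [-0.1,-0.2,-4.6],"angular": [0,0,0],"hand": -1},
  ],
)

```text
t: 9.65
eef_pos: [0.5642, 0.09, 0.0418]
ee_rot: [0.518, 0.482, -0.481, -0.518]
ft_force: [-2.2, 0.4, 0.2]
width: 0.0199
```

Request:
play_rows(
  series=[
    {"delta_pos": [0,0,-0.4],"angular": [0,0,0],"hand": -1},
    {"delta_pos": [0,0,-0.8],"angular": [0,0,0],"hand": -1},
    {"delta_pos": [0,0,-1.2],"angular": [0,0,0],"hand": -1},
    {"delta_pos": [0,0,-1.6],"angular": [0,0,0],"hand": -1},
    {"delta_pos": [0,0,-1.8],"angular": [0,0,0],"hand": -1},
  ],
)

```text
t: 10.15
eef_pos: [0.5781, 0.089, 0.0415]
ee_rot: [-0.517, -0.48, 0.483, 0.518]
ft_force: [-15.5, 2.8, 5.4]
width: 0.0203
```

Request:
play_rows(
  series=[
    {"delta_pos": [0,0,-0.3],"angular": [0,0,0],"hand": -1},
    {"delta_pos": [0,0,-0.4],"angular": [0,0,0],"hand": -1},
    {"delta_pos": [0,0,-0.4],"angular": [0,0,0],"hand": -1},
  ],
)

```text
t: 10.45
eef_pos: [0.5782, 0.089, 0.0411]
ee_rot: [-0.515, -0.479, 0.486, 0.519]
ft_force: [-21.8, 3.9, 8.5]
width: 0.0201
```

Request:
play_rows(
  series=[
    {"delta_pos": [0,0,0.7],"angular": [0,0,0],"hand": -1},
    {"delta_pos": [0,0,0.7],"angular": [0,0,0],"hand": 0.05},
    {"delta_pos": [0,0,0.7],"angular": [0,0,0],"hand": 0.05},
    {"delta_pos": [0,0,0.7],"angular": [0,0,0],"hand": 0.05},
    {"delta_pos": [0,-4,0.7],"angular": [0,0,0],"hand": 0.05},
    {"delta_pos": [0,-8,1.5],"angular": [0,0,0],"hand": 0.1},
    {"delta_pos": [-4,-12,3.5],"angular": [0,0,0],"hand": 0.2},
    {"delta_pos": [-8,-14,8.0],"angular": [0,0,0],"hand": 0.2},
    {"delta_pos": [-8,-14,8.0],"angular": [0,0,0],"hand": 0.2},
    {"delta_pos": [-8,-14,8.0],"angular": [0,0,0],"hand": 0.2},
  ],
)

```text
t: 11.45
eef_pos: [0.4977, 0.0117, 0.1832]
ee_rot: [0.519, 0.48, -0.481, -0.518]
ft_force: [0.9, 0.5, -0.1]
width: 0.0509
```

```bash
python3 chk.py w7;  python3 lan.py w7.pkl | cut -c1-200; python3 -c "
from h import *
go((.433,-.1765,.10,.10))"
```

```text
now [0.4992 0.0131 0.1828] yaw -0.0743 F [ 0.2  0.6 -0.7] w 0.0514 t 11.5
port 4 n 1128 x tail -0.0728 block x [-0.0287 -0.0045] mid y off 0.0004499999999999999 z top 0.0515
port 5 n 531 x tail -0.0723 block x None mid y off 0.0009499999999999995 z top 0.0497
{'pix': [94.0, 33.0], 'n': 264, 'len': np.float32(0.0992), 'yaw': -0.125, 'org': [0.3199999928474426, -0.16099999845027924], 'blk': [0.3993000090122223, -0.17100000381469727], 'wid': 0.009, 'z': 0.012
{'pix': [147.0, 124.0], 'n': 1693, 'len': np.float32(0.1314), 'yaw': -0.236, 'org': [0.42739999294281006, -0.10000000149011612], 'blk': [0.45100000500679016, -0.10559999942779541], 'wid': 0.0147, 'z':
{'pix': [233.0, 114.0], 'n': 1130, 'len': np.float32(0.074), 'yaw': -0.093, 'org': [0.40369999408721924, -0.0034000000450760126], 'blk': [0.4223000109195709, -0.005100000184029341], 'wid': 0.029, 'z':
{'pix': [91.0, 142.0], 'n': 1297, 'len': np.float32(0.115), 'yaw': 0.054, 'org': [0.43050000071525574, -0.17829999327659607], 'blk': [0.4334000051021576, -0.17810000479221344], 'wid': 0.0207, 'z': 0.0
{'pix': [38.0, 165.0], 'n': 987, 'len': np.float32(0.1415), 'yaw': -0.115, 'org': [0.45190000534057617, -0.26829999685287476], 'blk': [0.44940000772476196, -0.2680000066757202], 'wid': 0.0201, 'z': 0.
{'pix': [42.0, 235.0], 'n': 188, 'len': np.float32(0.346), 'yaw': -1.506, 'org': [0.5587000250816345, -0.24150000512599945], 'blk': [0.5414999723434448, 0.024000000208616257], 'wid': 0.0237, 'z': 0.02
now [0.4992 0.0131 0.1828] yaw -0.0743 F [ 0.2  0.6 -0.7] w 0.0514 t 11.5
  -> (0.433, -0.1765, 0.1, 0.1) delta [-19.39, 8.29, 5.21] ang [0.01, -1.66, -0.01]
```

Request:
play_rows(
  series=[
    {"delta_pos": [-19.4,8.3,5.2],"angular": [0,-1.5,0],"hand": 0.2},
    {"delta_pos": [-19.4,8.3,5.2],"angular": [0,-1.5,0],"hand": 0.2},
    {"delta_pos": [-19.4,8.3,5.2],"angular": [0,-1.5,0],"hand": 0.2},
    {"delta_pos": [-19.4,8.3,5.2],"angular": [0,-1.5,0],"hand": 0.2},
    {"delta_pos": [-19.4,8.3,5.2],"angular": [0,-1.5,0],"hand": 0.2},
    {"delta_pos": [-19.4,8.3,5.2],"angular": [0,-1.5,0],"hand": 0.2},
    {"delta_pos": [-19.4,8.3,5.2],"angular": [0,-1.5,0],"hand": 0.2},
  ],
)

```text
t: 12.2
eef_pos: [0.4349, -0.1742, 0.0988]
ee_rot: [0.478, 0.521, -0.52, -0.478]
ft_force: [0.1, 0.4, 0.5]
width: 0.051
```

```bash
python3 near.py w8 >o8; cat o8
python3 - <<'E'
from h import *
import re
t=open('o8').read();y=float(re.search(r'yaw (\S+) len',t)[1]);o=[float(v) for v in re.search(r'org\(ends\) \[(.*?)\]',t)[1].split()];b=[float(v) for v in re.search(r'org\(block\) \[(.*?)\]',t)[1].split()]
go(((o[0]+b[0])/2,(o[1]+b[1])/2,.005,y))
E
```

```text
now [ 0.4351 -0.1738  0.0992] yaw 0.0869 F [0.3 0.4 0.1] w 0.051 t 12.25
yaw 0.0568 len 0.1098 blockspan 0.0785 org(ends) [ 0.4258 -0.1811] org(block) [ 0.452  -0.1796] ztop 0.0181
now [ 0.4351 -0.1738  0.0992] yaw 0.0869 F [0.3 0.4 0.1] w 0.051 t 12.25
  -> (0.4389, -0.18035, 0.005, 0.0568) delta [-0.7, 9.42, -0.31] ang [0.02, 0.29, 0.01]
```

Run:
```python
from h import *
import pickle
c=pickle.load(open('w8.pkl','rb'));W=wcloud(c);z=W[...,2]
s=W[(z>.004)&(z<.028)]
o=np.array([.4258,-.1811]);
for th in (.057,.1):
    a=np.array([np.cos(th),np.sin(th)]);t=(s[:,:2]-o)@a;w=(s[:,:2]-o)@[-a[1],a[0]]
    print(th)
    for lo in np.arange(-.045,.09,.006):
        k=(t>=lo)&(t<lo+.006)&(abs(w)<.03)
        if k.sum()>5: print('  %.3f'%(lo+.003),np.percentile(w[k],[3,50,97]).round(4),k.sum(),np.percentile(s[k,2],90).round(4))
```

```text
0.057
  -0.030 [-0.0077 -0.0013  0.0048] 121 0.0148
  -0.024 [-0.0076 -0.0012  0.005 ] 127 0.015
  -0.018 [-0.0059 -0.0011  0.0036] 90 0.0137
  -0.012 [-0.0114 -0.001   0.009 ] 243 0.018
  -0.006 [-0.0114 -0.0011  0.0091] 210 0.0181
  -0.000 [-0.0116 -0.0007  0.0095] 200 0.0179
  0.006 [-0.0115 -0.002   0.0083] 197 0.0179
  0.012 [-0.0115 -0.0012  0.0091] 186 0.0178
  0.018 [-0.0093 -0.001   0.0071] 140 0.0171
  0.024 [-0.0093 -0.0009  0.0072] 141 0.0174
  0.030 [-0.0092 -0.0008  0.0073] 140 0.0174
  0.036 [-0.0092 -0.0007  0.0075] 140 0.0172
  0.042 [-0.0102 -0.0014  0.007 ] 139 0.0175
  0.048 [-0.0102 -0.0014  0.007 ] 132 0.0174
  0.054 [-0.0094 -0.0013  0.0065] 60 0.0171
  0.060 [-0.0057 -0.0013  0.0031] 63 0.0136
  0.066 [-0.0092 -0.0012  0.0068] 161 0.0165
  0.072 [-0.009 -0.001  0.006] 70 0.0167
  0.078 [-0.0057 -0.0019  0.0027] 31 0.0141
0.1
  -0.030 [-0.0064 -0.0001  0.0061] 123 0.0148
  -0.024 [-0.0066 -0.0002  0.006 ] 124 0.015
  -0.018 [-0.0051 -0.0003  0.0044] 93 0.0137
  -0.012 [-0.0108 -0.0011  0.0095] 245 0.0179
  -0.006 [-0.0113 -0.0012  0.0095] 208 0.0181
  -0.000 [-0.0115 -0.0007  0.0096] 201 0.0179
  0.006 [-0.0117 -0.0015  0.0087] 194 0.018
  0.012 [-0.012  -0.0017  0.0087] 186 0.0178
  0.018 [-0.0101 -0.0018  0.0062] 139 0.0172
  0.024 [-0.0103 -0.002   0.0062] 144 0.0174
  0.030 [-0.0105 -0.0021  0.0061] 138 0.0174
  0.036 [-0.0107 -0.0023  0.006 ] 142 0.0172
  0.042 [-0.012  -0.0032  0.0058] 141 0.0174
  0.048 [-0.0122 -0.0034  0.005 ] 128 0.0174
  0.054 [-0.0106 -0.0035  0.0043] 60 0.0171
  0.060 [-0.0083 -0.0038  0.0005] 63 0.0136
  0.066 [-0.0121 -0.004   0.0039] 161 0.0165
  0.072 [-0.012  -0.0041  0.0029] 72 0.0167
  0.078 [-0.0088 -0.0045 -0.0006] 29 0.0141
```

Request:
play_rows(
  series=[
    {"delta_pos": [-0.64,3,0.95],"angular": [0,0.29,0],"hand": 0.2},
    {"delta_pos": [-0.64,7.5,0.95],"angular": [0,0.29,0],"hand": 0.2},
    {"delta_pos": [-0.64,9.3,0.95],"angular": [0,0.29,0],"hand": 0.2},
    {"delta_pos": [-0.64,9.3,0.95],"angular": [0,0.29,0],"hand": 0.2},
    {"delta_pos": [-0.64,9.3,0.95],"angular": [0,0.29,0],"hand": -1},
    {"delta_pos": [-0.64,9.3,0.95],"angular": [0,0.29,0],"hand": -1},
    {"delta_pos": [-0.64,9.3,0.95],"angular": [0,0.29,0],"hand": -1},
    {"delta_pos": [-0.64,9.3,0.95],"angular": [0,0.29,0],"hand": -1},
    {"delta_pos": [-0.64,9.3,0.95],"angular": [0,0.29,0],"hand": -1},
  ],
)

```text
t: 13.15
eef_pos: [0.4256, -0.1821, 0.0075]
ee_rot: [0.487, 0.514, -0.513, -0.485]
ft_force: [0.1, 3.2, 8.7]
width: 0.0198
```

Request:
play_rows(
  series=[
    {"delta_pos": [0,-3.6,0],"angular": [0,0,0],"hand": -1},
    {"delta_pos": [4.0,-3.6,-3.0],"angular": [0,0.5,0],"hand": -1},
    {"delta_pos": [8.0,-3.6,-6.0],"angular": [0,1.0,0],"hand": -1},
    {"delta_pos": [10.5,-3.6,-8.6],"angular": [0,1.2,0],"hand": -1},
    {"delta_pos": [10.5,-3.6,-8.6],"angular": [0,1.2,0],"hand": -1},
    {"delta_pos": [10.5,-3.6,-8.6],"angular": [0,1.2,0],"hand": -1},
    {"delta_pos": [10.5,-3.6,-8.6],"angular": [0,1.2,0],"hand": -1},
  ],
)

```text
t: 13.85
eef_pos: [0.5038, -0.074, 0.0424]
ee_rot: [0.518, 0.481, -0.482, -0.518]
ft_force: [0.7, 0.2, -2.0]
width: 0.0197
```

```bash
python3 held.py w9; python3 -c "
from h import *
go((.5065,-.0709,.043,-.071),(.5065+.0449,-.0709-.0032,.043,-.071))"
```

```text
now [ 0.5037 -0.0742  0.0423] yaw -0.0722 F [-0.5  0.8 -1.1] w 0.0197 t 13.9
held z: n 5228
  f-0.035 l -0.0068..0.0045 mid -0.0012 top h 0.0072 n225
  f-0.025 l -0.0073..0.0050 mid -0.0011 top h 0.0078 n455
  f-0.015 l -0.0166..0.0139 mid -0.0013 top h 0.0179 n1247
  f-0.005 l -0.0134..0.0190 mid 0.0028 top h 0.0182 n892
  f+0.005 l -0.0113..0.0085 mid -0.0014 top h 0.0143 n673
  f+0.015 l -0.0108..0.0081 mid -0.0014 top h 0.0105 n492
  f+0.025 l -0.0094..0.0066 mid -0.0014 top h 0.0100 n440
  f+0.035 l -0.0096..0.0072 mid -0.0012 top h 0.0099 n401
  f+0.045 l -0.0097..0.0075 mid -0.0011 top h 0.0098 n368
  f+0.055 l -0.0093..0.0071 mid -0.0011 top h 0.0096 n35
nose f 0.05070195576809982
now [ 0.5037 -0.0742  0.0423] yaw -0.0722 F [-0.5  0.8 -1.1] w 0.0197 t 13.9
  -> (0.5065, -0.0709, 0.043, -0.071) delta [0.34, -0.07, -0.25] ang [-0.01, -0.01, -0.01]
  -> (0.5514, -0.0741, 0.043, -0.071) delta [0.35, -0.07, -4.75] ang [-0.01, -0.01, -0.01]
```

Request:
play_rows(
  series=[
    {"delta_pos": [0.37,-0.17,-0.2],"angular": [0,0,0],"hand": -1},
    {"delta_pos": [0.37,-0.17,-1.2],"angular": [0,0,0],"hand": -1},
    {"delta_pos": [0.37,-0.17,-2.2],"angular": [0,0,0],"hand": -1},
    {"delta_pos": [0.37,-0.17,-3.2],"angular": [0,0,0],"hand": -1},
    {"delta_pos": [0.37,-0.17,-4.2],"angular": [0,0,0],"hand": -1},
    {"delta_pos": [0.37,-0.17,-4.7],"angular": [0,0,0],"hand": -1},
  ],
)

```text
t: 14.5
eef_pos: [0.5529, -0.0727, 0.0435]
ee_rot: [-0.518, -0.482, 0.482, 0.518]
ft_force: [-3.9, 0.6, -0.4]
width: 0.0197
```

Request:
play_rows(
  series=[
    {"delta_pos": [0,0,-0.4],"angular": [0,0,0],"hand": -1},
    {"delta_pos": [0,0,-0.8],"angular": [0,0,0],"hand": -1},
    {"delta_pos": [0,0,-1.2],"angular": [0,0,0],"hand": -1},
    {"delta_pos": [0,0,-1.6],"angular": [0,0,0],"hand": -1},
    {"delta_pos": [0,0,-1.9],"angular": [0,0,0],"hand": -1},
    {"delta_pos": [0,0,-2.1],"angular": [0,0,0],"hand": -1},
    {"delta_pos": [0,0,-2.1],"angular": [0,0,0],"hand": -1},
  ],
)

```text
t: 15.2
eef_pos: [0.5657, -0.0739, 0.0423]
ee_rot: [-0.515, -0.479, 0.486, 0.52]
ft_force: [-20.4, 2.6, 6.2]
width: 0.0201
```

Request:
play_rows(
  series=[
    {"delta_pos": [0,0,0.7],"angular": [0,0,0],"hand": -1},
    {"delta_pos": [0,0,0.7],"angular": [0,0,0],"hand": 0.05},
    {"delta_pos": [0,0,0.7],"angular": [0,0,0],"hand": 0.05},
    {"delta_pos": [0,0,0.7],"angular": [0,0,0],"hand": 0.05},
    {"delta_pos": [0,-4,0.7],"angular": [0,0,0],"hand": 0.05},
    {"delta_pos": [0,-8,1.5],"angular": [0,0,0],"hand": 0.1},
    {"delta_pos": [-4,-12,3.5],"angular": [0,0,0],"hand": 0.2},
    {"delta_pos": [-8,-13,8.0],"angular": [0,0,0],"hand": 0.2},
    {"delta_pos": [-8,-13,8.0],"angular": [0,0,0],"hand": 0.2},
    {"delta_pos": [-8,-13,8.0],"angular": [0,0,0],"hand": 0.2},
  ],
)

```text
t: 16.2
eef_pos: [0.4854, -0.1509, 0.1745]
ee_rot: [0.519, 0.48, -0.481, -0.518]
ft_force: [0.5, -0.9, -0.8]
width: 0.0514
```

```bash
python3 chk.py w10;  python3 lan.py w10.pkl | cut -c1-200; python3 -c "
from h import *
go((.449,-.268,.10,-.07))"
```

```text
now [ 0.4871 -0.1494  0.1744] yaw -0.0735 F [ 0.1 -0.2  0.8] w 0.0512 t 16.25
port 2 n 418 x tail -0.0719 block x None mid y off -0.0002500000000000002 z top 0.0504
port 4 n 958 x tail -0.0722 block x None mid y off 0.0 z top 0.0514
port 5 n 828 x tail -0.0724 block x None mid y off -0.0001999999999999988 z top 0.0512
{'pix': [231.0, 16.0], 'n': 366, 'len': np.float32(0.1102), 'yaw': -0.104, 'org': [0.32850000262260437, -0.1639000028371811], 'blk': [0.4081000089645386, -0.17219999432563782], 'wid': 0.0108, 'z': 0.0
{'pix': [295.0, 124.0], 'n': 1942, 'len': np.float32(0.1315), 'yaw': -0.239, 'org': [0.4262000024318695, -0.10270000249147415], 'blk': [0.44040000438690186, -0.10620000213384628], 'wid': 0.0193, 'z': 
{'pix': [382.0, 119.0], 'n': 1002, 'len': np.float32(0.0736), 'yaw': -0.107, 'org': [0.40299999713897705, -0.005200000014156103], 'blk': [0.42500001192092896, -0.007600000128149986], 'wid': 0.0362, 'z
{'pix': [142.0, 162.0], 'n': 1517, 'len': np.float32(0.1369), 'yaw': -0.134, 'org': [0.4514999985694885, -0.27059999108314514], 'blk': [0.44530001282691956, -0.26980000734329224], 'wid': 0.0205, 'z': 
{'pix': [138.0, 245.0], 'n': 364, 'len': np.float32(0.1831), 'yaw': -1.537, 'org': [0.5600000023841858, -0.2443999946117401], 'blk': [0.5565000176429749, -0.14139999449253082], 'wid': 0.0077, 'z': 0.0
now [ 0.4871 -0.1494  0.1744] yaw -0.0735 F [ 0.1 -0.2  0.8] w 0.0512 t 16.25
  -> (0.449, -0.268, 0.1, -0.07) delta [-12.1, 7.44, 2.93] ang [0.01, -0.03, -0.01]
```

Request:
play_rows(
  series=[
    {"delta_pos": [-12.1,7.4,3.0],"angular": [0,0,0],"hand": 0.2},
    {"delta_pos": [-12.1,7.4,3.0],"angular": [0,0,0],"hand": 0.2},
    {"delta_pos": [-12.1,7.4,3.0],"angular": [0,0,0],"hand": 0.2},
    {"delta_pos": [-12.1,7.4,3.0],"angular": [0,0,0],"hand": 0.2},
    {"delta_pos": [-12.1,7.4,3.0],"angular": [0,0,0],"hand": 0.2},
  ],
)

```text
t: 16.75
eef_pos: [0.4496, -0.2663, 0.0988]
ee_rot: [-0.517, -0.482, 0.482, 0.518]
ft_force: [0.6, 0.4, 1.0]
width: 0.0512
```

```bash
python3 near.py w11 >o8; cat o8
python3 - <<'E'
from h import *
import re,pickle
t=open('o8').read();y=float(re.search(r'yaw (\S+) len',t)[1]);o=[float(v) for v in re.search(r'org\(ends\) \[(.*?)\]',t)[1].split()]
go((o[0],o[1],.006,y))
c=pickle.load(open('w11.pkl','rb'));W=wcloud(c);z=W[...,2];s=W[(z>.004)&(z<.028)]
a=np.array([np.cos(y),np.sin(y)]);t=(s[:,:2]-o)@a;w=(s[:,:2]-o)@[-a[1],a[0]]
for lo in np.arange(-.045,.09,.009):
    k=(t>=lo)&(t<lo+.009)&(abs(w)<.03)
    if k.sum()>5: print('  %.3f'%(lo+.0045),np.percentile(w[k],[3,50,97]).round(4),k.sum())
E
```

```text
now [ 0.4503 -0.2654  0.0995] yaw -0.0697 F [0.2 0.7 0.6] w 0.051 t 16.8
yaw -0.1081 len 0.1104 blockspan 0.0641 org(ends) [ 0.4448 -0.2718] org(block) [ 0.4634 -0.2738] ztop 0.0181
now [ 0.4503 -0.2654  0.0995] yaw -0.0697 F [0.2 0.7 0.6] w 0.051 t 16.8
  -> (0.4448, -0.2718, 0.006, -0.1081) delta [-0.68, 9.35, 0.51] ang [0.01, 0.37, 0.01]
  -0.032 [-0.0075 -0.0011  0.0051] 128
  -0.022 [-0.0073 -0.001   0.0046] 160
  -0.013 [-0.0111 -0.0012  0.0089] 296
  -0.004 [-0.0113 -0.0012  0.009 ] 301
  0.005 [-0.0119 -0.0015  0.0094] 299
  0.014 [-0.0111 -0.0013  0.009 ] 252
  0.023 [-0.0095 -0.0011  0.007 ] 211
  0.032 [-0.0094 -0.0009  0.0074] 205
  0.041 [-0.0092 -0.0007  0.0071] 196
  0.050 [-0.0101 -0.0013  0.0072] 166
  0.059 [-0.0056 -0.0011  0.0032] 84
  0.068 [-0.0092 -0.001   0.007 ] 200
  0.077 [-0.0065 -0.0012  0.0041] 54
```

Request:
play_rows(
  series=[
    {"delta_pos": [-0.7,3,0.5],"angular": [0,0.37,0],"hand": 0.2},
    {"delta_pos": [-0.7,7.5,0.5],"angular": [0,0.37,0],"hand": 0.2},
    {"delta_pos": [-0.7,9.35,0.5],"angular": [0,0.37,0],"hand": 0.2},
    {"delta_pos": [-0.7,9.35,0.5],"angular": [0,0.37,0],"hand": 0.2},
    {"delta_pos": [-0.7,9.35,0.5],"angular": [0,0.37,0],"hand": -1},
    {"delta_pos": [-0.7,9.35,0.5],"angular": [0,0.37,0],"hand": -1},
    {"delta_pos": [-0.7,9.35,0.5],"angular": [0,0.37,0],"hand": -1},
    {"delta_pos": [-0.7,9.35,0.5],"angular": [0,0.37,0],"hand": -1},
    {"delta_pos": [-0.7,9.35,0.5],"angular": [0,0.37,0],"hand": -1},
  ],
)

```text
t: 17.7
eef_pos: [0.4447, -0.273, 0.0079]
ee_rot: [0.527, 0.473, -0.471, -0.526]
ft_force: [-0.2, 2.8, 7.1]
width: 0.0198
```

Request:
play_rows(
  series=[
    {"delta_pos": [0,-3.7,0],"angular": [0,0,0],"hand": -1},
    {"delta_pos": [4.5,-3.7,-1.2],"angular": [0,-0.1,0],"hand": -1},
    {"delta_pos": [9.0,-3.7,-2.4],"angular": [0,-0.2,0],"hand": -1},
    {"delta_pos": [13.5,-3.7,-3.6],"angular": [0,-0.3,0],"hand": -1},
    {"delta_pos": [15.2,-3.7,-4.2],"angular": [0,-0.35,0],"hand": -1},
    {"delta_pos": [15.2,-3.7,-4.2],"angular": [0,-0.35,0],"hand": -1},
    {"delta_pos": [15.2,-3.7,-4.2],"angular": [0,-0.35,0],"hand": -1},
    {"delta_pos": [15.2,-3.7,-4.2],"angular": [0,-0.35,0],"hand": -1},
  ],
)

```text
t: 18.5
eef_pos: [0.5011, -0.1284, 0.0435]
ee_rot: [0.519, 0.481, -0.481, -0.518]
ft_force: [0.1, -0.0, -1.4]
width: 0.0199
```

```bash
python3 held.py w12; python3 -c "
from h import *
go((.5025,-.1256,.043,-.071),(.5025+.0449,-.1256-.0032,.043,-.071))"
```

```text
now [ 0.5011 -0.1285  0.0434] yaw -0.0753 F [ 0.1  0.  -1.7] w 0.0198 t 18.55
held z: n 5262
  f-0.035 l -0.0068..0.0046 mid -0.0011 top h 0.0071 n258
  f-0.025 l -0.0073..0.0050 mid -0.0011 top h 0.0074 n446
  f-0.015 l -0.0165..0.0138 mid -0.0014 top h 0.0176 n1270
  f-0.005 l -0.0190..0.0191 mid 0.0000 top h 0.0182 n873
  f+0.005 l -0.0113..0.0085 mid -0.0014 top h 0.0141 n678
  f+0.015 l -0.0109..0.0080 mid -0.0014 top h 0.0100 n492
  f+0.025 l -0.0094..0.0066 mid -0.0014 top h 0.0096 n437
  f+0.035 l -0.0096..0.0072 mid -0.0012 top h 0.0094 n403
  f+0.045 l -0.0093..0.0075 mid -0.0009 top h 0.0094 n364
  f+0.055 l -0.0092..0.0071 mid -0.0010 top h 0.0091 n41
nose f 0.05071260297650363
now [ 0.5011 -0.1285  0.0434] yaw -0.0753 F [ 0.1  0.  -1.7] w 0.0198 t 18.55
  -> (0.5025, -0.1256, 0.043, -0.071) delta [0.3, 0.04, -0.12] ang [-0.0, -0.04, -0.01]
  -> (0.5474, -0.1288, 0.043, -0.071) delta [0.32, 0.04, -4.62] ang [-0.0, -0.04, -0.01]
```

Axis sits about 0.5 mm above the TCP, so TCP z should be 0.0445.

Request:
play_rows(
  series=[
    {"delta_pos": [0.3,-0.12,-0.1],"angular": [0,-0.04,0],"hand": -1},
    {"delta_pos": [0.3,-0.12,-1.1],"angular": [0,-0.04,0],"hand": -1},
    {"delta_pos": [0.3,-0.12,-2.1],"angular": [0,-0.04,0],"hand": -1},
    {"delta_pos": [0.3,-0.12,-3.1],"angular": [0,-0.04,0],"hand": -1},
    {"delta_pos": [0.3,-0.12,-4.1],"angular": [0,-0.04,0],"hand": -1},
    {"delta_pos": [0.3,-0.12,-4.6],"angular": [0,-0.04,0],"hand": -1},
  ],
)

```text
t: 19.15
eef_pos: [0.5492, -0.1273, 0.0443]
ee_rot: [0.517, 0.483, -0.482, -0.517]
ft_force: [-2.6, 0.1, -0.5]
width: 0.02
```

Request:
play_rows(
  series=[
    {"delta_pos": [0,0,-0.4],"angular": [0,0,0],"hand": -1},
    {"delta_pos": [0,0,-0.8],"angular": [0,0,0],"hand": -1},
    {"delta_pos": [0,0,-1.2],"angular": [0,0,0],"hand": -1},
    {"delta_pos": [0,0,-1.6],"angular": [0,0,0],"hand": -1},
    {"delta_pos": [0,0,-1.9],"angular": [0,0,0],"hand": -1},
    {"delta_pos": [0,0,-2.1],"angular": [0,0,0],"hand": -1},
    {"delta_pos": [0,0,-2.1],"angular": [0,0,0],"hand": -1},
  ],
)

```text
t: 19.85
eef_pos: [0.5625, -0.1286, 0.0431]
ee_rot: [-0.514, -0.479, 0.486, 0.519]
ft_force: [-17.3, 2.0, 4.3]
width: 0.0199
```

Request:
play_rows(
  series=[
    {"delta_pos": [0,0,0.7],"angular": [0,0,0],"hand": -1},
    {"delta_pos": [0,0,0.7],"angular": [0,0,0],"hand": 0.05},
    {"delta_pos": [0,0,0.7],"angular": [0,0,0],"hand": 0.05},
    {"delta_pos": [0,0,0.7],"angular": [0,0,0],"hand": 0.05},
    {"delta_pos": [0,-4,0.7],"angular": [0,0,0],"hand": 0.05},
    {"delta_pos": [0,-8,1.5],"angular": [0,0,0],"hand": 0.1},
    {"delta_pos": [4,-12,3.5],"angular": [0,0,0],"hand": -1},
    {"delta_pos": [8,-16,8.0],"angular": [0,0,0],"hand": -1},
    {"delta_pos": [12,-18,8.0],"angular": [0,0,0],"hand": -1},
    {"delta_pos": [12,-18,8.0],"angular": [0,0,0],"hand": -1},
  ],
)

```text
t: 20.85
eef_pos: [0.497, 0.0002, 0.2272]
ee_rot: [0.517, 0.485, -0.482, -0.515]
ft_force: [1.5, -0.3, 0.6]
width: -0.0001
```

```bash
python3 chk.py w13
python3 - <<'E'
from h import *
import pickle
c=pickle.load(open('w13.pkl','rb'));save(c['color'],'w13.png',1.5)
W=wcloud(c);col=c['color'];M0=np.array([.6140,.0304]);a=np.array([.9975,-.0712]);b=np.array([.0712,.9975])
x=(W[...,:2]-M0)@a;y=(W[...,:2]-M0)@b;z=W[...,2]
k=(z>.095)&(z<.122)&(x>.0)&(x<.07)&(y>-.2)&(y<.1)
p=np.stack([x,y,z],-1)[k];print(k.sum())
if len(p): print('tab man', np.percentile(p,[2,50,98],0).round(4),'world',np.percentile(W[k],[2,50,98],0).round(4))
E
```

```text
now [0.4974 0.0021 0.2281] yaw -0.0633 F [-0.   2.5  1.4] w 0.0003 t 20.9
port 1 n 854 x tail -0.072 block x None mid y off 0.0009500000000000064 z top 0.0514
port 2 n 892 x tail -0.0726 block x None mid y off 0.0003500000000000031 z top 0.0515
port 4 n 843 x tail -0.0729 block x None mid y off 0.0003499999999999996 z top 0.0515
port 5 n 854 x tail -0.0726 block x None mid y off 0.0004000000000000045 z top 0.0513
15
tab man [[0.0453 0.0649 0.0959]
 [0.0496 0.0669 0.0971]
 [0.0523 0.0719 0.0976]] world [[0.6639 0.0915 0.0959]
 [0.6682 0.0936 0.0971]
 [0.6709 0.0985 0.0976]]
```

View pics/w13.png

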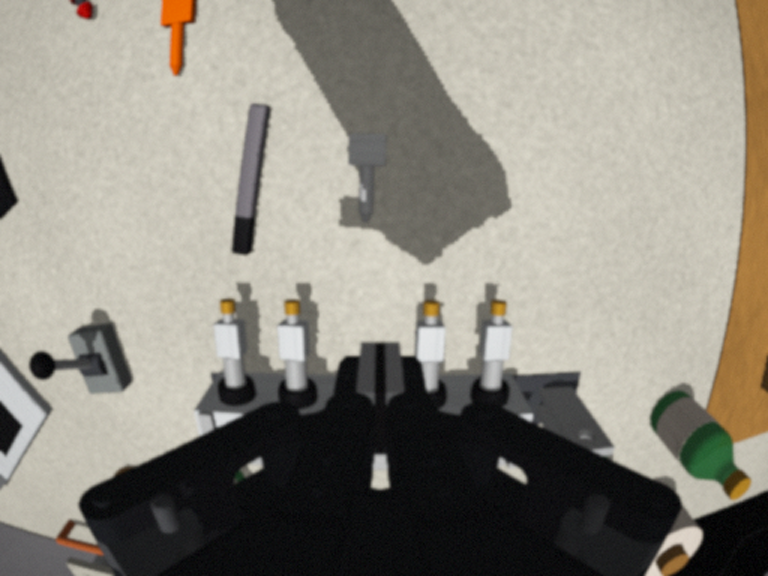

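Run:
```python
from h import *
import pickle
M0=np.array([.6140,.0304]);a=np.array([.9975,-.0712]);b=np.array([.0712,.9975])
for f,W in (('w1',None),('top0',None),('scene0',None)):
    c=pickle.load(open(f+'.pkl','rb'));W=wcloud(c) if f[0]=='w' else cloud(c)
    x=(W[...,:2]-M0)@a;y=(W[...,:2]-M0)@b;z=W[...,2];col=c['color']
    k=(z>.096)&(z<.122)&(x>.02)&(x<.08)&(y>-.12)&(y<-.02)&(col.max(2)<70)
    print(f,'tab',k.sum(),'man',np.percentile(x[k],[3,97]).round(4),np.percentile(y[k],[3,97]).round(4),z[k].max(),'world',np.median(W[k],0).round(4))
    k=(z>.094)&(z<.115)&(x>.0)&(x<.09)&(y>.09)&(y<.2)
    print('  fork',k.sum(),'man',np.percentile(x[k],[2,98]).round(4),np.percentile(y[k],[2,98]).round(4),np.percentile(z[k],98).round(4))
go((.655,-.085,.20,-.071),(.655,-.085,.093,-.071))
```

```text
w1 tab 207 man [0.0369 0.053 ] [-0.0831 -0.0693] 0.11521049143264636 world [ 0.6495 -0.0481  0.1115]
  fork 56 man [0.0422 0.0504] [0.0902 0.1044] 0.0987
top0 tab 63 man [0.0392 0.0566] [-0.0816 -0.067 ] 0.12017339398818683 world [ 0.654  -0.047   0.1147]
  fork 175 man [0.0347 0.0623] [0.0927 0.1573] 0.1108
scene0 tab 70 man [0.0398 0.0573] [-0.0813 -0.0663] 0.1177103162848474 world [ 0.6586 -0.0449  0.1113]
  fork 186 man [0.0326 0.0612] [0.0932 0.1587] 0.108
now [0.4974 0.0021 0.2281] yaw -0.0633 F [-0.   2.5  1.4] w 0.0003 t 20.9
  -> (0.655, -0.085, 0.2, -0.071) delta [-7.7, 2.89, -16.26] ang [0.05, 0.07, 0.02]
  -> (0.655, -0.085, 0.093, -0.071) delta [-7.72, 13.59, -16.21] ang [0.05, 0.07, 0.02]
```

Request:
play_rows(
  series=[
    {"delta_pos": [-7.9,2.9,-16.1],"angular": [0,0.07,0],"hand": -1},
    {"delta_pos": [-7.9,2.9,-16.1],"angular": [0,0.07,0],"hand": -1},
    {"delta_pos": [-7.9,2.9,-16.1],"angular": [0,0.07,0],"hand": -1},
    {"delta_pos": [-7.9,2.9,-16.1],"angular": [0,0.07,0],"hand": -1},
    {"delta_pos": [-7.9,2.9,-16.1],"angular": [0,0.07,0],"hand": -1},
    {"delta_pos": [-7.9,6,-16.1],"angular": [0,0.07,0],"hand": -1},
    {"delta_pos": [-7.9,10,-16.1],"angular": [0,0.07,0],"hand": -1},
    {"delta_pos": [-7.9,13.4,-16.1],"angular": [0,0.07,0],"hand": -1},
    {"delta_pos": [-7.9,13.4,-16.1],"angular": [0,0.07,0],"hand": -1},
  ],
)

```text
t: 21.8
eef_pos: [0.6516, -0.0927, 0.0883]
ee_rot: [-0.518, -0.48, 0.481, 0.519]
ft_force: [0.6, -0.3, 0.5]
width: 0.0001
```

Request:
play_rows(
  series=[
    {"delta_pos": [1,0,0],"angular": [0,0,0],"hand": -1},
    {"delta_pos": [2,0,0],"angular": [0,0,0],"hand": -1},
    {"delta_pos": [3,0,0],"angular": [0,0,0],"hand": -1},
  ],
)

```text
t: 22.1
eef_pos: [0.6544, -0.0629, 0.0906]
ee_rot: [0.519, 0.48, -0.481, -0.518]
ft_force: [-0.7, -3.2, -1.2]
width: 0.0001
```

Request:
play_rows(
  series=[
    {"delta_pos": [0.8,-0.2,0],"angular": [0,0,0],"hand": -1},
    {"delta_pos": [1.6,-0.2,0],"angular": [0,0,0],"hand": -1},
    {"delta_pos": [2.4,-0.2,0],"angular": [0,0,0],"hand": -1},
    {"delta_pos": [3.2,-0.2,0],"angular": [0,0,0],"hand": -1},
    {"delta_pos": [4.0,-0.2,0],"angular": [0,0,0],"hand": -1},
  ],
)

```text
t: 22.6
eef_pos: [0.6576, -0.023, 0.0925]
ee_rot: [0.519, 0.481, -0.481, -0.519]
ft_force: [-1.5, -1.9, 1.2]
width: 0.0001
```

Request:
play_rows(
  series=[
    {"delta_pos": [0.4,0,0],"angular": [0,0,0],"hand": -1},
    {"delta_pos": [0.7,0,0],"angular": [0,0,0],"hand": -1},
    {"delta_pos": [0.7,0,0],"angular": [0,0,0],"hand": -1},
  ],
)

```text
t: 22.9
eef_pos: [0.6581, -0.0174, 0.0924]
ee_rot: [0.519, 0.48, -0.481, -0.519]
ft_force: [-3.0, -5.1, 3.7]
width: -0.0001
```

Request:
play_rows(
  series=[
    {"delta_pos": [0.4,0,0],"angular": [0,0,0],"hand": -1},
    {"delta_pos": [0.8,0,0],"angular": [0,0,0],"hand": -1},
    {"delta_pos": [0.8,0,0],"angular": [0,0,0],"hand": -1},
  ],
)

```text
t: 23.2
eef_pos: [0.658, -0.0171, 0.0925]
ee_rot: [0.522, 0.476, -0.483, -0.518]
ft_force: [-5.5, -23.4, 10.6]
width: 0.0
```

Request:
play_rows(
  series=[
    {"delta_pos": [-1.0,0,0],"angular": [0,0,0],"hand": -1},
    {"delta_pos": [-1.5,-4,0],"angular": [0,0,0],"hand": -1},
    {"delta_pos": [-1.5,-9,0],"angular": [0,0,0],"hand": 0},
    {"delta_pos": [-1,-10,5],"angular": [0,0,0],"hand": 0.1},
    {"delta_pos": [0,-10,10],"angular": [0,0,0],"hand": 0.2},
    {"delta_pos": [0,-10,15],"angular": [0,0,0],"hand": 0.2},
    {"delta_pos": [0,-7,20],"angular": [0,0,0],"hand": 0.2},
    {"delta_pos": [0,-3,22],"angular": [0,0,0],"hand": 0.2},
    {"delta_pos": [0,-3,22],"angular": [0,0,0],"hand": 0.2},
  ],
)

```text
t: 24.1
eef_pos: [0.4346, 0.0086, 0.1202]
ee_rot: [-0.517, -0.48, 0.483, 0.519]
ft_force: [0.8, -0.3, -0.4]
width: 0.0516
```

```bash
python3 near.py w14 pin
python3 - <<'E'
from h import *
import pickle
c=pickle.load(open('w14.pkl','rb'));W=wcloud(c);z=W[...,2]
k=(z>.0035)&(z<.03)&(W[...,0]>.33)&(W[...,0]<.52)&(abs(W[...,1])<.06)
s=W[k];print(len(s),np.percentile(s,[1,50,99],0).round(4))
o=np.array([.4225,-.005]);th=-.1;a=np.array([np.cos(th),np.sin(th)]);t=(s[:,:2]-o)@a;w=(s[:,:2]-o)@[-a[1],a[0]]
for lo in np.arange(-.03,.08,.005):
    q=(t>=lo)&(t<lo+.005)
    if q.sum()>5: print('  %.4f'%(lo+.0025),np.percentile(w[q],[3,50,97]).round(4),q.sum(),np.percentile(s[q,2],90).round(4))
E
```

```text
now [0.4373 0.009  0.1211] yaw -0.0736 F [-0.8  1.  -0.3] w 0.0513 t 24.15
yaw -0.0887 len 0.0714 blockspan 0.0239 org(ends) [ 0.421  -0.0048] org(block) [ 0.4209 -0.0048] ztop 0.0124
1562 [[ 0.4082 -0.0207  0.0049]
 [ 0.4277 -0.0077  0.011 ]
 [ 0.4772  0.0086  0.0128]]
  -0.0125 [-0.015  -0.0016  0.0127] 200 0.0119
  -0.0075 [-0.0149 -0.0001  0.0129] 193 0.0121
  -0.0025 [-0.0153 -0.0017  0.0125] 187 0.0122
  0.0025 [-0.015  -0.0009  0.0123] 191 0.0122
  0.0075 [-0.0155 -0.0017  0.0129] 182 0.0121
  0.0125 [-0.0142 -0.0007  0.0117] 95 0.0117
  0.0175 [-0.0063 -0.0007  0.0045] 69 0.0115
  0.0225 [-0.0063 -0.0007  0.0046] 66 0.0114
  0.0275 [-0.0063 -0.0006  0.0047] 67 0.0113
  0.0325 [-0.0062 -0.0006  0.0047] 66 0.0114
  0.0375 [-0.0063 -0.0006  0.0048] 67 0.0116
  0.0425 [-0.0062 -0.0005  0.0049] 63 0.0112
  0.0475 [-0.0062 -0.0005  0.0049] 65 0.0115
  0.0525 [-0.0044 -0.0005  0.0032] 35 0.0108
  0.0575 [-0.003  -0.0005  0.0018] 16 0.0088
```

Request:
play_rows(
  series=[
    {"delta_pos": [-1.5,4,1.5],"angular": [0,0.2,0],"hand": 0.2},
    {"delta_pos": [-1.5,8,1.5],"angular": [0,0.2,0],"hand": 0.2},
    {"delta_pos": [-1.5,10.5,1.5],"angular": [0,0.2,0],"hand": 0.2},
    {"delta_pos": [-1.5,11.7,1.5],"angular": [0,0.2,0],"hand": 0.2},
    {"delta_pos": [-1.5,11.7,1.5],"angular": [0,0.2,0],"hand": 0.2},
  ],
)

```text
t: 24.65
eef_pos: [0.4261, -0.0044, 0.0043]
ee_rot: [0.524, 0.476, -0.475, -0.523]
ft_force: [0.3, -0.3, 0.0]
width: 0.051
```

```bash
python3 -c "
from h import *
go((.421,-.0048,.004,-.094))"
```

```text
now [ 0.4261 -0.0044  0.0043] yaw -0.0954 F [ 0.3 -0.3  0. ] w 0.051 t 24.65
  -> (0.421, -0.0048, 0.004, -0.094) delta [-0.09, 0.03, 0.5] ang [0.02, -0.01, 0.01]
```

Request:
play_rows(
  series=[
    {"delta_pos": [0,0,0.5],"angular": [0,0,0],"hand": 0.2},
    {"delta_pos": [0,0,0.5],"angular": [0,0,0],"hand": 0.2},
  ],
)

```text
t: 24.85
eef_pos: [0.4205, -0.0044, 0.0052]
ee_rot: [0.524, 0.476, -0.474, -0.523]
ft_force: [0.6, -0.5, -0.7]
width: 0.0511
```

Request:
play_rows(
  series=[
    {"delta_pos": [0,0,0],"angular": [0,0,0],"hand": -1},
    {"delta_pos": [0,0,0],"angular": [0,0,0],"hand": -1},
    {"delta_pos": [0,0,0],"angular": [0,0,0],"hand": -1},
    {"delta_pos": [0,0,0],"angular": [0,0,0],"hand": -1},
    {"delta_pos": [0,0,0],"angular": [0,0,0],"hand": -1},
  ],
)

```text
t: 25.35
eef_pos: [0.4201, -0.0049, 0.006]
ee_rot: [0.524, 0.476, -0.474, -0.523]
ft_force: [1.2, 0.3, 6.2]
width: 0.0278
```

Request:
play_rows(
  series=[
    {"delta_pos": [0,-4,0],"angular": [0,0,0],"hand": -1},
    {"delta_pos": [0,-8.5,0],"angular": [0,0,0],"hand": -1},
    {"delta_pos": [4,-8.5,-2.8],"angular": [0,-0.05,0],"hand": -1},
    {"delta_pos": [8,-8.5,-5.6],"angular": [0,-0.1,0],"hand": -1},
    {"delta_pos": [12,-8.5,-8.4],"angular": [0,-0.15,0],"hand": -1},
    {"delta_pos": [16,-8.5,-11.2],"angular": [0,-0.2,0],"hand": -1},
    {"delta_pos": [19,-8.5,-13.5],"angular": [0,-0.22,0],"hand": -1},
    {"delta_pos": [19,-8.5,-13.5],"angular": [0,-0.22,0],"hand": -1},
    {"delta_pos": [19,-8.5,-13.5],"angular": [0,-0.22,0],"hand": -1},
    {"delta_pos": [19,-8.5,-13.5],"angular": [0,-0.22,0],"hand": -1},
  ],
)

```text
t: 26.35
eef_pos: [0.5702, 0.1697, 0.0901]
ee_rot: [-0.518, -0.48, 0.482, 0.518]
ft_force: [-0.7, -0.9, -0.9]
width: 0.0273
```

```bash
python3 held.py w15; python3 -c "
from h import *
import pickle
go((.5769,.1723,.084,-.071))
c=pickle.load(open('w15.pkl','rb'));save(c['color'][150:380],'w15.png',1.55)"
```

```text
now [0.5701 0.1693 0.0902] yaw -0.0747 F [ 0.4 -0.5 -0.4] w 0.0274 t 26.4
held z: n 4307
  f-0.015 l -0.0190..0.0179 mid -0.0006 top h 0.0180 n980
  f-0.005 l -0.0150..0.0123 mid -0.0014 top h 0.0144 n1031
  f+0.005 l -0.0151..0.0124 mid -0.0014 top h 0.0129 n935
  f+0.015 l -0.0144..0.0111 mid -0.0017 top h 0.0057 n470
  f+0.025 l -0.0071..0.0043 mid -0.0014 top h 0.0053 n298
  f+0.035 l -0.0067..0.0045 mid -0.0011 top h 0.0053 n260
  f+0.045 l -0.0068..0.0046 mid -0.0011 top h 0.0053 n240
  f+0.055 l -0.0065..0.0043 mid -0.0011 top h 0.0051 n93
nose f 0.05502463709782545
port pix [110. 280.] 126 l [-0.12   -0.1174] mid -0.1187 f [0.0552 0.0563] h [-0.0519 -0.0377] wy 0.0465
now [0.5701 0.1693 0.0902] yaw -0.0747 F [ 0.4 -0.5 -0.4] w 0.0274 t 26.4
  -> (0.5769, 0.1723, 0.084, -0.071) delta [0.35, 0.62, -0.66] ang [-0.01, -0.03, -0.01]
```

View pics/w15.png

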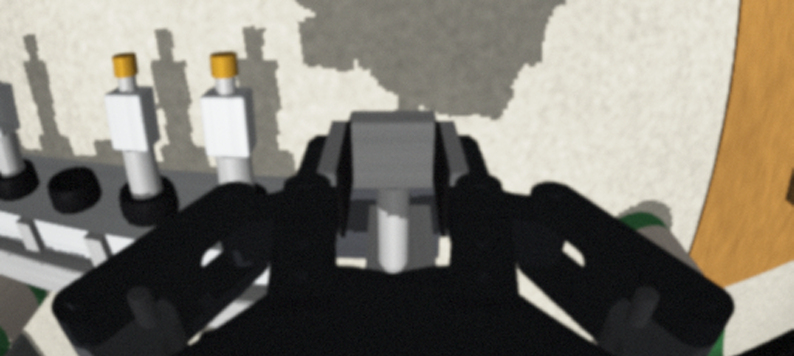

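Run:
```python
from h import *
import pickle
M0=np.array([.6140,.0317]);a=np.array([.9975,-.0712]);b=np.array([.0712,.9975])
for f in ('w1','w4','w5','w6','w7','w10','w13','w14'):
    c=pickle.load(open(f+'.pkl','rb'));W=wcloud(c);s=c['state'];W=W+R.from_quat(s['ee_rot']).apply([.0012,0,0])
    x=(W[...,:2]-M0)@a;y=(W[...,:2]-M0)@b;z=W[...,2]
    T=R.from_quat(s['ee_rot']).inv().apply((W-s['eef_pos']).reshape(-1,3)).reshape(W.shape)
    k=(z>.06)&(z<.110)&(x>.025)&(x<.050)&(y>.10)&(y<.175)&(np.linalg.norm(T,axis=2)>.1)
    if k.sum()>30: print(f,k.sum(),'x',np.percentile(x[k],[2,50,98]).round(4),'y',np.percentile(y[k],[1,3,50,97,99]).round(4),'z',np.percentile(z[k],[2,98]).round(4),'pix',np.argwhere(k).mean(0).round())
```

```text
w1 49 x [0.0424 0.0438 0.0495] y [0.1    0.1001 0.1025 0.1048 0.105 ] z [0.0709 0.0979] pix [280. 332.]
w4 56 x [0.0358 0.0401 0.0477] y [0.1027 0.1032 0.1201 0.1233 0.124 ] z [0.0845 0.1058] pix [331. 361.]
w10 594 x [0.0327 0.0343 0.0443] y [0.1006 0.1022 0.1299 0.154  0.156 ] z [0.0609 0.1057] pix [298. 495.]
w13 555 x [0.0323 0.0336 0.0407] y [0.1197 0.1201 0.1406 0.155  0.1558] z [0.0613 0.1058] pix [290. 391.]
w14 68 x [0.0318 0.0336 0.0351] y [0.12   0.1202 0.1278 0.1333 0.1337] z [0.0603 0.0732] pix [375. 395.]
```

Request:
play_rows(
  series=[
    {"delta_pos": [0.41,0.52,0],"angular": [0,0,0],"hand": -1},
    {"delta_pos": [0.41,0.52,0],"angular": [0,0,0],"hand": -1},
    {"delta_pos": [0.41,0.52,0],"angular": [0,0,0],"hand": -1},
  ],
)

```text
t: 26.7
eef_pos: [0.5711, 0.1745, 0.0851]
ee_rot: [-0.518, -0.481, 0.481, 0.518]
ft_force: [0.4, -0.9, -1.3]
width: 0.0273
```

```bash
python3 -c "
from h import *
go((.5701,.1734,.0850,-.074),(.6025,.1711,.0850,-.074),(.6434,.1682,.085,-.074))"
```

```text
now [0.5711 0.1745 0.0851] yaw -0.0742 F [ 0.4 -0.9 -1.3] w 0.0273 t 26.7
  -> (0.5701, 0.1734, 0.085, -0.074) delta [-0.12, 0.01, 0.09] ang [-0.0, -0.0, -0.0]
  -> (0.6025, 0.1711, 0.085, -0.074) delta [-0.11, 0.0, -3.15] ang [-0.0, -0.0, -0.0]
  -> (0.6434, 0.1682, 0.085, -0.074) delta [-0.09, 0.0, -7.25] ang [-0.0, -0.0, -0.0]
```

Request:
play_rows(
  series=[
    {"delta_pos": [-0.11,0,-0.5],"angular": [0,0,0],"hand": -1},
    {"delta_pos": [-0.11,0,-1.2],"angular": [0,0,0],"hand": -1},
    {"delta_pos": [-0.11,0,-2.0],"angular": [0,0,0],"hand": -1},
    {"delta_pos": [-0.11,0,-2.7],"angular": [0,0,0],"hand": -1},
    {"delta_pos": [-0.11,0,-3.4],"angular": [0,0,0],"hand": -1},
    {"delta_pos": [-0.11,0,-3.7],"angular": [0,0,0],"hand": -1},
    {"delta_pos": [-0.11,0,-3.7],"angular": [0,0,0],"hand": -1},
  ],
)

```text
t: 27.4
eef_pos: [0.6087, 0.171, 0.085]
ee_rot: [-0.518, -0.481, 0.481, 0.518]
ft_force: [0.6, -0.3, -1.0]
width: 0.0272
```

```bash
python3 -c "
from h import *
go((.6434,.1682,.085,-.074))"
```

```text
now [0.6087 0.171  0.085 ] yaw -0.0745 F [ 0.6 -0.3 -1. ] w 0.0272 t 27.4
  -> (0.6434, 0.1682, 0.085, -0.074) delta [-0.02, 0.0, -3.48] ang [0.0, -0.0, 0.0]
```

Nose is inside the front cheek with no contact force. On through lug and rear cheek.

Request:
play_rows(
  series=[
    {"delta_pos": [0,0,-0.6],"angular": [0,0,0],"hand": -1},
    {"delta_pos": [0,0,-1.2],"angular": [0,0,0],"hand": -1},
    {"delta_pos": [0,0,-1.8],"angular": [0,0,0],"hand": -1},
    {"delta_pos": [0,0,-2.4],"angular": [0,0,0],"hand": -1},
    {"delta_pos": [0,0,-2.9],"angular": [0,0,0],"hand": -1},
  ],
)

```text
t: 27.9
eef_pos: [0.6379, 0.1688, 0.0852]
ee_rot: [0.518, 0.481, -0.481, -0.518]
ft_force: [-0.1, 1.0, -1.1]
width: 0.0272
```

Request:
play_rows(
  series=[
    {"delta_pos": [0,0,-0.4],"angular": [0,0,0],"hand": -1},
    {"delta_pos": [0,0,-0.7],"angular": [0,0,0],"hand": -1},
    {"delta_pos": [0,0,-0.9],"angular": [0,0,0],"hand": -1},
    {"delta_pos": [0,0,-0.9],"angular": [0,0,0],"hand": -1},
  ],
)

```text
t: 28.3
eef_pos: [0.6428, 0.1685, 0.0847]
ee_rot: [-0.517, -0.48, 0.483, 0.519]
ft_force: [-11.1, -0.3, 4.6]
width: 0.0275
```

Request:
play_rows(
  series=[
    {"delta_pos": [0,0,0.2],"angular": [0,0,0],"hand": -1},
    {"delta_pos": [0,0,0.2],"angular": [0,0,0],"hand": 0.2},
    {"delta_pos": [0,0,0.2],"angular": [0,0,0],"hand": 0.2},
    {"delta_pos": [0,0,0.2],"angular": [0,0,0],"hand": 0.2},
    {"delta_pos": [0,-4,0.2],"angular": [0,0,0],"hand": 0.2},
    {"delta_pos": [0,-8,2],"angular": [0,0,0],"hand": 0.2},
    {"delta_pos": [-4,-10,5],"angular": [0,0,0],"hand": 0},
    {"delta_pos": [-8,-12,8.0],"angular": [0,0,0],"hand": -1},
    {"delta_pos": [-12,-14,10.0],"angular": [0,0,0],"hand": -1},
    {"delta_pos": [-14,-14,12.0],"angular": [0,0,0],"hand": -1},
  ],
)

```text
t: 29.3
eef_pos: [0.5162, 0.0352, 0.2271]
ee_rot: [0.52, 0.481, -0.48, -0.518]
ft_force: [0.7, -0.9, -0.7]
width: 0.001
```

```bash
cat > pinchk.py <<'E'
from h import *
import pickle,sys
M0=np.array([.6140,.0317]);a=np.array([.9975,-.0712]);b=np.array([.0712,.9975])
c=snap('wrist');pickle.dump(c,open(sys.argv[1]+'.pkl','wb'));s=c['state'];W=wcloud(c)+R.from_quat(s['ee_rot']).apply([.0012,0,0]);go()
x=(W[...,:2]-M0)@a-.0327;y=(W[...,:2]-M0)@b-.1378;z=W[...,2]
k=(z>.075)&(z<.1)&(x>-.05)&(x<-.002)&(abs(y)<.025)
if k.sum()>10: print('pin head in fork frame n',k.sum(),'x',np.percentile(x[k],[2,98]).round(4),'y',np.percentile(y[k],[3,97]).round(4),'z',np.percentile(z[k],[5,50,98]).round(4))
save(c['color'],sys.argv[1]+'.png',1.5)
# scene/top: lug, tab, ball
for n in ('top','scene'):
    c=snap(n);W=cloud(c);z=W[...,2];save(c['color'][80:340] if n=='top' else c['color'][150:340,120:320],n+sys.argv[1]+'.png',1.5 if n=='top' else 3)
    M=np.array([.6140,.0304]);X=(W[...,:2]-M)@a;Y=(W[...,:2]-M)@b
    k=(z>.096)&(z<.122)&(X>.02)&(X<.08)&(Y>-.12)&(Y<.08)&(c['color'].max(2)<70)
    print(n,'tab y',np.percentile(Y[k],[3,50,97]).round(4) if k.sum()>5 else None)
E
python3 pinchk.py w16; python3 -c "
from h import *
go((.51,-.295,.20,0),(.51,-.295,.088,0))"
```

```text
now [0.5117 0.0314 0.2259] yaw -0.0782 F [-5.4 -3.7 -1.5] w -0.0002 t 29.35
pin head in fork frame n 545 x [-0.0267 -0.0025] y [-0.015   0.0137] z [0.0776 0.0862 0.0886]
top tab y None
scene tab y [-0.0288 -0.0182 -0.0126]
now [0.5156 0.0354 0.2259] yaw -0.0771 F [0.8 0.4 0.6] w -0.0001 t 29.45
  -> (0.51, -0.295, 0.2, 0) delta [-32.98, 2.64, -1.99] ang [0.01, -0.74, -0.02]
  -> (0.51, -0.295, 0.088, 0) delta [-32.97, 13.84, -1.97] ang [0.01, -0.74, -0.02]
```

```bash
python3 -c "
from h import *
go((.49,-.306,.20,.115),(.50,-.306,.085,.115))"
```

```text
now [0.5156 0.0354 0.2259] yaw -0.0771 F [0.8 0.4 0.6] w -0.0001 t 29.45
  -> (0.49, -0.306, 0.2, 0.115) delta [-34.23, 2.64, -0.08] ang [0.01, -1.83, -0.02]
  -> (0.5, -0.306, 0.085, 0.115) delta [-34.14, 14.14, -1.06] ang [0.01, -1.83, -0.02]
```

View pics/scenew16.png

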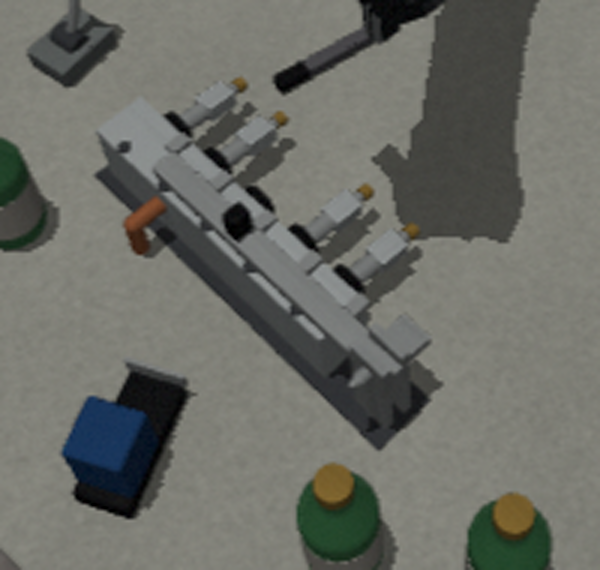

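Request:
play_rows(
  series=[
    {"delta_pos": [-34.2,2.6,0],"angular": [0,-1.8,0],"hand": -1},
    {"delta_pos": [-34.2,2.6,0],"angular": [0,-1.8,0],"hand": -1},
    {"delta_pos": [-34.2,2.6,0],"angular": [0,-1.8,0],"hand": -1},
    {"delta_pos": [-34.2,2.6,0],"angular": [0,-1.8,0],"hand": -1},
    {"delta_pos": [-34.2,2.6,0],"angular": [0,-1.8,0],"hand": -1},
    {"delta_pos": [-34.2,2.6,0],"angular": [0,-1.8,0],"hand": -1},
    {"delta_pos": [-34.2,2.6,0],"angular": [0,-1.8,0],"hand": -1},
    {"delta_pos": [-34.2,2.6,0],"angular": [0,-1.8,0],"hand": -1},
    {"delta_pos": [-34.2,2.6,0],"angular": [0,-1.8,0],"hand": -1},
    {"delta_pos": [-34.2,2.6,0],"angular": [0,-1.8,0],"hand": -1},
  ],
)

```text
t: 30.45
eef_pos: [0.492, -0.3019, 0.1992]
ee_rot: [0.47, 0.529, -0.528, -0.47]
ft_force: [-0.5, 0.8, -0.3]
width: -0.0001
```

Run:
```python
from h import *
import pickle
c=snap('wrist');pickle.dump(c,open('w17.pkl','wb'));s=c['state'];W=wcloud(c)+R.from_quat(s['ee_rot']).apply([.0012,0,0]);z=W[...,2]
T=R.from_quat(s['ee_rot']).inv().apply((W-s['eef_pos']).reshape(-1,3)).reshape(W.shape)
v=(W[...,0]>.5)&(W[...,0]<.68)&(W[...,1]>-.37)&(W[...,1]<-.22)&(np.hypot(T[...,0],T[...,2])>.03)
for n,lo,hi in (('base',.02,.03),('rod',.04,.075),('ball',.08,.12)):
    p=W[v&(z>lo)&(z<hi)]
    if len(p)>9: print(n,len(p),np.percentile(p,[2,50,98],0).round(4).tolist(),cv2.minAreaRect((p[:,:2]*1000).astype(np.float32)))
go((.515,-.306,.085,.115),(.515,-.306,.2,.115))
```

```text
base 277 [[0.5592, -0.3259, 0.0204], [0.5658, -0.3149, 0.0236], [0.5814, -0.2826, 0.0253]] ((564.68310546875, -307.58636474609375), (21.07059669494629, 53.088287353515625), 31.78523826599121)
now [ 0.492  -0.3017  0.1994] yaw 0.1172 F [ 0.2  0.4 -0.5] w -0.0002 t 30.5
  -> (0.515, -0.306, 0.085, 0.115) delta [-0.7, 11.44, -2.23] ang [0.01, 0.02, 0.0]
  -> (0.515, -0.306, 0.2, 0.115) delta [-0.7, -0.06, -2.24] ang [0.01, 0.02, 0.0]
```

Request:
play_rows(
  series=[
    {"delta_pos": [-0.6,4,-1.2],"angular": [0,0,0],"hand": -1},
    {"delta_pos": [-0.6,8,-1.2],"angular": [0,0,0],"hand": -1},
    {"delta_pos": [-0.6,11.2,-1.2],"angular": [0,0,0],"hand": -1},
    {"delta_pos": [-0.6,11.2,-1.2],"angular": [0,0,0],"hand": -1},
    {"delta_pos": [-0.6,11.2,-1.8],"angular": [0,0,0],"hand": -1},
    {"delta_pos": [-0.6,11.2,-2.8],"angular": [0,0,0],"hand": -1},
    {"delta_pos": [-0.6,11.2,-3.8],"angular": [0,0,0],"hand": -1},
    {"delta_pos": [-0.6,11.2,-4.8],"angular": [0,0,0],"hand": -1},
    {"delta_pos": [-0.6,11.2,-5.8],"angular": [0,0,0],"hand": -1},
  ],
)

```text
t: 31.4
eef_pos: [0.5502, -0.303, 0.088]
ee_rot: [-0.471, -0.528, 0.528, 0.47]
ft_force: [-2.1, -0.1, 1.6]
width: 0.0
```

Request:
play_rows(
  series=[
    {"delta_pos": [0,0,-0.8],"angular": [0,0,0],"hand": -1},
    {"delta_pos": [0,0,-1.6],"angular": [0,0,0],"hand": -1},
    {"delta_pos": [0,0,-2.4],"angular": [0,0,0],"hand": -1},
    {"delta_pos": [0,0,-3.2],"angular": [0,0,0],"hand": -1},
    {"delta_pos": [0,0,-4.0],"angular": [0,0,0],"hand": -1},
    {"delta_pos": [0,0,-4.5],"angular": [0,0,0],"hand": -1},
  ],
)

```text
t: 32.0
eef_pos: [0.5947, -0.2975, 0.0871]
ee_rot: [0.471, 0.528, -0.528, -0.471]
ft_force: [-0.4, -0.1, -0.7]
width: -0.0002
```

Request:
play_rows(
  series=[
    {"delta_pos": [0,0,-0.6],"angular": [0,0,0],"hand": -1},
    {"delta_pos": [0,0,-1.2],"angular": [0,0,0],"hand": -1},
    {"delta_pos": [0,0,-1.7],"angular": [0,0,0],"hand": -1},
    {"delta_pos": [0,0,-1.7],"angular": [0,0,0],"hand": -1},
  ],
)

```text
t: 32.4
eef_pos: [0.611, -0.2956, 0.0871]
ee_rot: [-0.47, -0.528, 0.528, 0.471]
ft_force: [-0.8, -0.1, -0.6]
width: 0.0
```

Request:
play_rows(
  series=[
    {"delta_pos": [0,0,-0.5],"angular": [0,0,0],"hand": -1},
    {"delta_pos": [0,0,-1.0],"angular": [0,0,0],"hand": -1},
    {"delta_pos": [0,0,-1.3],"angular": [0,0,0],"hand": -1},
    {"delta_pos": [0,0,-1.3],"angular": [0,0,0],"hand": -1},
  ],
)

```text
t: 32.8
eef_pos: [0.6124, -0.2958, 0.0864]
ee_rot: [-0.466, -0.521, 0.533, 0.476]
ft_force: [-37.1, 0.8, 26.7]
width: -0.0001
```

Run:
```python
from h import *
go()
for n in ('scene','top'):
    c=snap(n);W=cloud(c);z=W[...,2];col=c['color']
    v=(W[...,0]>.52)&(W[...,0]<.70)&(W[...,1]>-.36)&(W[...,1]<-.24)&(col.max(2)<45)&(z>.07)&(z<.12)
    print(n,v.sum(),np.percentile(W[v],[5,50,95],0).round(3).tolist() if v.sum() else 0)
    if n=='scene': save(col[95:220,90:240],'v1.png',4)
```

```text
now [ 0.6124 -0.2958  0.0864] yaw 0.1119 F [-37.1   0.8  26.7] w -0.0001 t 32.8
scene 110 [[0.61, -0.299, 0.09], [0.63, -0.287, 0.1], [0.645, -0.28, 0.114]]
top 11 [[0.604, -0.297, 0.097], [0.606, -0.286, 0.108], [0.607, -0.283, 0.118]]
```

View pics/v1.png

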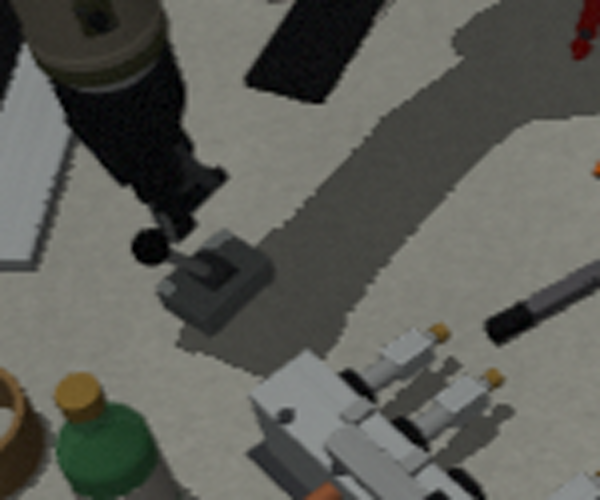

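Lever is hard against its stop at expected position. Back straight off, lift and do a final check.

Request:
play_rows(
  series=[
    {"delta_pos": [0,0,3],"angular": [0,0,0],"hand": -1},
    {"delta_pos": [0,-2,6],"angular": [0,0,0],"hand": -1},
    {"delta_pos": [0,-7,9],"angular": [0,0,0],"hand": -1},
    {"delta_pos": [0,-12,12],"angular": [0,0,0],"hand": -1},
    {"delta_pos": [0,-16,12],"angular": [0,0,0],"hand": -1},
    {"delta_pos": [5,-16,12],"angular": [0,0.5,0],"hand": -1},
    {"delta_pos": [10,-16,12],"angular": [0,1,0],"hand": -1},
    {"delta_pos": [15,-16,12],"angular": [0,1.5,0],"hand": -1},
    {"delta_pos": [20,-16,12],"angular": [0,1.8,0],"hand": -1},
    {"delta_pos": [25,-16,12],"angular": [0,1.8,0],"hand": -1},
  ],
)

```text
t: 33.9
eef_pos: [0.4759, -0.0579, 0.2478]
ee_rot: [0.519, 0.481, -0.48, -0.518]
ft_force: [0.6, 0.3, -0.1]
width: -0.0001
```

Request:
play_rows(
  series=[
    {"delta_pos": [3,0,0],"angular": [0,0,0],"hand": -1},
    {"delta_pos": [3,0,0],"angular": [0,0,0],"hand": -1},
    {"delta_pos": [3,0,0],"angular": [0,0,0],"hand": -1},
  ],
)

```text
t: 34.2
eef_pos: [0.4786, -0.0294, 0.2476]
ee_rot: [0.518, 0.482, -0.481, -0.517]
ft_force: [-0.4, -0.8, -0.2]
width: -0.0001
```

```bash
python3 chk.py w18; python3 pinchk.py w19
python3 - <<'E'
from h import *
for n in ('scene','top'):
    c=snap(n);W=cloud(c);z=W[...,2];col=c['color']
    v=(W[...,0]>.52)&(W[...,0]<.70)&(W[...,1]>-.36)&(W[...,1]<-.24)&(z>.085)&(z<.12)
    print(n,'ball',v.sum(),np.percentile(W[v],[5,50,95],0).round(3).tolist() if v.sum() else 0)
    if n=='scene': save(col[85:340,80:340],'fin.png',2.2)
E
```

```text
now [ 0.4784 -0.0305  0.2473] yaw -0.0741 F [ 0.2 -0.6 -0.3] w -0.0002 t 34.25
port 1 n 765 x tail -0.0721 block x None mid y off 0.0005000000000000282 z top 0.0514
port 2 n 648 x tail -0.0727 block x None mid y off 0.0005000000000000004 z top 0.0511
port 4 n 776 x tail -0.0726 block x [-0.0256 -0.0043] mid y off 0.0003500000000000005 z top 0.0517
port 5 n 738 x tail -0.0721 block x None mid y off 0.0001999999999999988 z top 0.0512
now [ 0.4783 -0.031   0.2471] yaw -0.0753 F [ 0.3 -1.   0.5] w 0.0002 t 34.3
pin head in fork frame n 403 x [-0.0268 -0.0026] y [-0.0153  0.0131] z [0.0779 0.0861 0.0888]
top tab y [-0.0284 -0.0214 -0.0158]
scene tab y [-0.0277 -0.0179 -0.0132]
scene ball 74 [[0.625, -0.3, 0.089], [0.637, -0.289, 0.098], [0.646, -0.282, 0.104]]
top ball 91 [[0.625, -0.304, 0.095], [0.634, -0.292, 0.103], [0.644, -0.284, 0.108]]
```

View pics/fin.png

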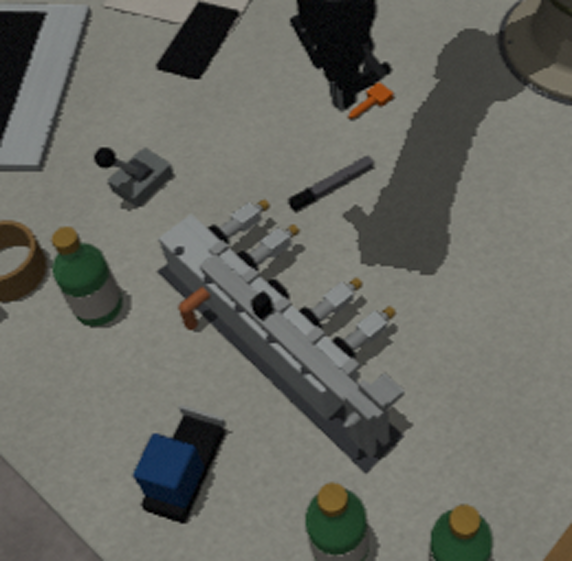

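```bash
python3 -c "
from station import arm
print(arm.sign_off())"
```

```text
the job is handed in; nothing more can be done
None
```

The manifold is set up and the job is handed in at about 34 s of the 210 s allowed. `sign_off` reports no verdict, so the results below are my own checks.

- **Lances:** four were on the bench. They are locked in ports 1, 2, 4 and 5. Their tails measure 72–73 mm before the mouths, where 73 mm is fully home, and they are within 1 mm of the port axes sideways. They read about 2–3 mm low in height, well inside the 12 mm limit.
- **Keeper bar:** it is against its stop, where the push force rose to 23 N. Its tab moved about 50–53 mm by the cameras. I did not measure the joint value itself.
- **Pin:** it went through fork and lug, and the nose shows behind the rear cheek. The head spans −27 to about 0 mm before the fork face, so it is seated. It sags about 2 mm in the hole, inside the 6 mm limit.
- **Valve lever:** it is hard against its stop. The ball is about 38 mm past the hinge on the open side, as expected for fully open. The push there peaked at 37 N horizontally and 27 N vertically. That is about 46 N together, through the fingertips. The 40 N limit names only the arm and gripper body, so I think it passes, but I could not confirm that.
- **Bottles:** all three look upright and in place in the final picture. I did not measure their positions again.

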